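Empty the stub pail, still the hook, hang the pail

ROBOT

A 7-joint arm with a two-finger parallel gripper is mounted at the origin on the work surface. World frame = base frame: x ahead of the robot, y to its left, z up, the work surface at z = 0. Lengths are in m, angles in rad, forces in N, time in s.
With the tool pointing down it reaches from about 0.4 to 0.85 m from the base axis. Payload 4.5 kg.
Tool frame: the origin (TCP) lies between the finger pads; the fingertips stand 19 mm ahead of it and the grasp point (between the pads) is the TCP (r.tips_ahead is the distance from the TCP to the fingertips, in m); z points along the fingers, y is the line along which they close (so a half turn about z gives the same grasp; the last joint's range is limited). The gripper opens to 88 mm and grips with 3 to 60 N. Pads are 18 mm wide; open, the fingers measure 123 mm over their backs; the gripper's body (75 mm by 187 mm) begins 45 mm behind the grasp point.
Start: joints at [-1.24, 0.689, -0.195, 1.565, 0.157, 0.902, -0.215], TCP at [0.183, 0.598, 0.258] pointing down, gripper open.
Joint ranges: [-3.01, 3.01], [-0.46, 2.08], [-1.47, 1.51], [0.13, 2.56], [-1, 4.14], [0.04, 2.09], [-2.66, 2.66]. Speed limits (rad/s): [2.57, 2.57, 3.14, 3.14, 3.14, 3.14, 3.14].

INTERFACE

Orientations are given as a unit quaternion [x, y, z, w].
In Python, from plant import r, cams, models gives the robot as it stands. The module is installed in compiled form; this text tells all that it offers.
- The arm moves only by the tool jog_arm, never from a script. Its arguments are lists of equal length, an entry for each row: "turn": the turn, a rotation vector about the tool's x, y, z in rad, a list of three; "translation": the shift along the tool's x, y, z in m, a list of three; "grip": the closure, from 0 (fully open) to 1 (shut). In form: {"turn": [[ax, ay, az], ...], "translation": [[tx, ty, tz], ...], "grip": [grip, ...]}. A call has 1 to 20 rows; each row is the pose to reach, as a shift and turn from the pose commanded when the call began, along the tool's axes at that moment; what a row does not reach only later rows make up. A row lasts 1/8 s, in which the tool goes at most 62.5 mm and 10.7 degrees, less where a joint would pass 70% of its speed; a pose out of reach is approached as far as the arm can. A call with a gripper value outside its range is refused whole. The fingers move at their own pace and stop on an object; "force" is the grip in N (left out, the last holds). Time passes only in rows, so rows that repeat a pose let the fingers close. It gives the time, the measured TCP pose, the force, the opening and the grip force at its end, in the units of the state.
- r.get_state(): the state, without advancing time (a new reading comes with each control period).
- cams.snapshot(name): name is "scene" or "top"; returns the picture (400x640x3 uint8, red, green, blue); there is no depth.
- cams.camera_params(name): a dict with "fx", "fy", "cx", "cy" (pixels), "eye" and "orientation" of the camera in the world. Camera axes: x right, y up, looking along -z (the intrinsics and any distortion apply to the point x, -y, -z); pixel columns grow to the right and rows downward; lengths in m; the calibration is good to about 2 mm. A picture is of the moment at which its call begins. camera_params takes no time and is no camera call.
- r.finish_job(): hands the job in; it is judged then, once.
Trained networks look in the newest picture that a camera, given by its name, has taken for a name from the list of things; names that differ only in an ending like _2 or _b are one class to them, and where a whole thing is asked for, a point or a joint stands for the part that bears it (a point fixed in the world has none). Each returns a list of dicts, best first, with "p" (0 to 1); they miss things now and then, are a little off and sometimes report something else, mostly with a low value. They report only what shows in the picture. A call takes as long as a camera call.
- models.find_in(camera, name): "position" ([x, y, z] in m, in world coordinates, good to about 4 mm: the middle of the surface that is visible of it).
- models.masks_of(camera, name): "pixels" (400x640 bool, what is visible of it).
- models.place_of(camera, name): "position" ([x, y, z] in m, in world coordinates, good to about 4 mm: a listed point, or the origin of a listed thing).
The state is a dict: "clock": time; "q": joint angles; "qd": joint speeds; "joint_torque": joint torques, N m; "tool_pos": TCP position; "eef_rot": TCP orientation; "contact_force": force on the tool from outside, world axes, zero at the start; "moment": the same for the moment, N m; "opening": opening from 0.0 (shut) to 1.0 (fully open); "finger_force": force on a finger pad.
Only numpy, scipy, OpenCV 4.12 (cv2) and the standard library are available. Lean on these libraries where they do the work, as an engineer would, in place of code of your own. Each camera call takes 0.05 s, during which the arm holds its last target. There are 200 camera calls.

TASK

Tip all four pastel stubs out of the small metal pail into the wooden tray, then stand the empty pail upright on the cork mat and let go of it. Only after that, steady the swinging hook with a touch so that it hangs still by itself, and then hang the pail on the hook by its arched handle and leave it hanging quietly. Keep the stubs in the tray and do not disturb the other things on the table.

Things in the scene. Friction and masses are not known exactly. Their poses are not given: they have to be found in the camera images.
- pail: Open aluminium pail, 88 mm high, outer radius 28 mm at the foot, 34 at the rim, wall 3 mm, about 0.18 kg. Origin: centre of its underside; z up through the mouth. A rigid arched handle stands over the mouth in its y-z plane, feet on the rim at y = +-31 mm. Its x axis first points roughly away from the robot. Hold it by its sides, across y, near the rim, the gripper leaning 45 deg back to -x, clear of the handle.
- pail_bail (a point): Underside of the crown of the pail's arched handle (round steel bar, 7 mm thick), 164.5 mm above the pail's underside on its axis; the crown's top is 7 mm higher. Axes as the pail's.
- stub0: Off-white waxy, smooth pastel stub, a round-ended rod 32 mm long and 21 mm thick, 18 g, at the start lying in the pail with the other three. Origin: on its skin, below the middle of its length as first laid (it turns with it); x along its length.
- stub1: Off-white waxy, smooth pastel stub, a round-ended rod 32 mm long and 21 mm thick, 18 g, at the start lying in the pail with the other three. Origin: on its skin, below the middle of its length as first laid (it turns with it); x along its length.
- stub2: Off-white waxy, smooth pastel stub, a round-ended rod 32 mm long and 21 mm thick, 18 g, at the start lying in the pail with the other three. Origin: on its skin, below the middle of its length as first laid (it turns with it); x along its length.
- stub3: Off-white waxy, smooth pastel stub, a round-ended rod 32 mm long and 21 mm thick, 18 g, at the start lying in the pail with the other three. Origin: on its skin, below the middle of its length as first laid (it turns with it); x along its length.
- tray: Open wooden tray fixed to the table, 150 mm (its x) by 190 mm (its y), 45 mm high, walls and floor 6 mm. Origin: centre of its underside.
- mat: Square cork mat fixed to the table, 120 by 120 mm, 5 mm thick. Origin: centre of its underside, so its top is 5 mm above that.
- stand: Fixed steel stand that carries the hook. Origin: on the table below the middle of the hook; x points from the hook's open side to the post, z up. Base plate 110 by 180 by 14 mm centred at x = +150 mm; post 18 mm thick at x = +135 mm; a level arm 16 mm thick at height 345 mm runs from the post to x = +20 mm and ends in a ball of radius 12 mm.
- hook_seat (a point): Bottom of the hook's bend, upper side, where a hung handle rests. At rest at x = -2, y = 0, z = 237 mm in the stand's frame, axes as the stand's. The hook is a J of round dark steel bar 10 mm thick, 0.16 kg: the shank hangs from the pivot (height 345 mm) at x = +18 mm, bends towards -x through the seat; the tip rises at x = -22 mm to height 260 mm, open to -x. Gap tip to shank 30 mm.
- hook (a joint): Swing of the hook about the stand's x axis through the pivot, 345 mm high, rad: 0 straight down, positive to the stand's +y side. From the start it swings almost freely from side to side (period about 0.6 s), 0.4 to 0.65 rad either way at first and more than 0.1 rad after half a minute; it cannot swing along x. Stops at 0.9 rad.
- tape: Bystander: cardboard tape roll, 90 mm wide, 25 mm high, lying flat. Origin: centre of its underside.
- ink: Bystander: small ink jar, 48 mm wide, 75 mm high. Origin: centre of its underside.
- brush_jar: Bystander: white pot, 76 mm wide, 100 mm high, full of brushes that rise to 240 mm. Origin: centre of its underside.
- flat_brush: Bystander: a brush lying on the table, about 200 mm long along its x. Origin: underside near the middle.
- sketch_block: Bystander: block of paper, 150 by 210 by 18 mm. Origin: centre of its underside.
- dish: Bystander: white bowl 100 mm wide, 28 mm high. Origin: centre of its underside.

How it is judged:
On the way, in this order (a step that is already met when the one before it is completed fails the run):
1. the pail is held tipped well over above the tray (angle between pail's own z axis and vertical above 1.4 rad and horizontal distance between pail and tray below 0.2 m and height (world z) of pail above 0.03 m), for 0.1 s.
2. all four stubs are in the tray and the empty pail stands upright on the cork mat and has been let go of (angle between pail's own z axis and vertical below 0.1 rad and x of pail in the frame of mat between -0.06 and 0.06 m and y of pail in the frame of mat between -0.06 and 0.06 m and height (world z) of pail below 0.012 m and contact force between the fingers and pail below 0.05 N and linear speed of pail below 0.05 m/s and x of stub0 in the frame of tray between -0.076 and 0.076 m and y of stub0 in the frame of tray between -0.096 and 0.096 m and z of stub0 in the frame of tray between -0.06 and 0.06 m and x of stub1 in the frame of tray between -0.076 and 0.076 m and y of stub1 in the frame of tray between -0.096 and 0.096 m and z of stub1 in the frame of tray between -0.06 and 0.06 m and x of stub2 in the frame of tray between -0.076 and 0.076 m and y of stub2 in the frame of tray between -0.096 and 0.096 m and z of stub2 in the frame of tray between -0.06 and 0.06 m and x of stub3 in the frame of tray between -0.076 and 0.076 m and y of stub3 in the frame of tray between -0.096 and 0.096 m and z of stub3 in the frame of tray between -0.06 and 0.06 m), for 0.2 s.
3. with the pail standing on the mat, the hook hangs still by itself (within 0.07 rad of straight down and slower than 0.5 rad/s, gripper touching nothing) (angle between pail's own z axis and vertical below 0.1 rad and x of pail in the frame of mat between -0.06 and 0.06 m and y of pail in the frame of mat between -0.06 and 0.06 m and height (world z) of pail below 0.012 m and contact force between the fingers and pail below 0.05 N and linear speed of pail below 0.05 m/s and value of joint hook between -0.07 and 0.07 rad and velocity of joint hook between -0.5 and 0.5 rad/s and contact force between the fingers and anything else below 0.05 N), for 0.5 s.
At the end, for the whole second after the job is handed in: The pail hangs from the hook by its handle (underside of the crown within 22 mm of the hook's seat), clear of the table, within 0.35 rad of upright, moving slower than 0.15 m/s, the hook within 0.2 rad of straight down; it is let go of, and all four stubs lie inside the tray (distance between pail_bail and hook_seat below 0.022 m and height (world z) of pail above 0.04 m and angle between pail's own z axis and vertical below 0.35 rad and linear speed of pail below 0.15 m/s and value of joint hook between -0.2 and 0.2 rad and contact force between the fingers and pail below 0.05 N and x of stub0 in the frame of tray between -0.076 and 0.076 m and y of stub0 in the frame of tray between -0.096 and 0.096 m and z of stub0 in the frame of tray between -0.06 and 0.06 m and x of stub1 in the frame of tray between -0.076 and 0.076 m and y of stub1 in the frame of tray between -0.096 and 0.096 m and z of stub1 in the frame of tray between -0.06 and 0.06 m and x of stub2 in the frame of tray between -0.076 and 0.076 m and y of stub2 in the frame of tray between -0.096 and 0.096 m and z of stub2 in the frame of tray between -0.06 and 0.06 m and x of stub3 in the frame of tray between -0.076 and 0.076 m and y of stub3 in the frame of tray between -0.096 and 0.096 m and z of stub3 in the frame of tray between -0.06 and 0.06 m); the robot touches nothing.
It fails at once if one of the bystanders (tape roll, ink jar, brush jar, flat brush, sketch block, dish) is pushed more than 50 mm (distance of any of tape, ink, brush_jar, flat_brush, sketch_block, dish from where it was at the start of the episode above 0.05 m).
It also fails if it takes over 72 s, if anything falls off the work surface, if the arm or the gripper's body presses on something with over 40 N, if the wrist force passes 120 N, or if a joint passes its speed limit or range.

## Working session

There is one attempt and no reset: what is moved stays moved. The work goes in short steps, Python scripts to look and compute and a tool call to move; the robot and the scene stay as the last step left them, time stands still between calls to the robot, and variables do not carry over. Pictures are saved under pics/ and viewed, at most 10 in all, crops included, and the job is handed in when it is done.

Besides the shell and the picture viewer there is one more tool, called after "Call:" as name(argument=value, ...), one argument or row to a line, values as JSON. jog_arm: Moves the arm, as the interface text tells. Its arguments: {"type":"object","properties":{"turn":{"type":"array"},"translation":{"type":"array"},"grip":{"type":"array"},"force":{"type":"number"}},"required":["turn","translation","grip"]}

```bash
mkdir -p pics
cat > look.py <<'E'
from plant import r,cams,models
import cv2,numpy as np
def snap(c,f):
    im=cams.snapshot(c); cv2.imwrite('pics/'+f,im[:,:,::-1]); return im
E
python3 - <<'E'
from look import *
s=r.get_state(); print(s['clock'],s['tool_pos'],s['eef_rot'],s['opening'])
for c in ['scene','top']:
    snap(c,c+'0.png'); p=cams.camera_params(c); print(c,p)
for c in ['top','scene']:
    for n in ['pail','pail_bail','tray','mat','stand','hook_seat','brush_jar','ink','tape']:
        if c=='scene' and n in('brush_jar','ink','tape'):continue
        print(c,n,[(np.round(d['position'],3),round(d['p'],2)) for d in models.place_of(c,n)[:2]])
print(r.get_state()['clock'])
E
```

```text
0.0 [0.18266155 0.59709098 0.25693089] [ 1.47814207e-01  9.89014731e-01 -9.04124266e-04 -7.00478713e-05] 0.9988703987835527
scene {'fx': 399.2650284625227, 'fy': 399.2650284625227, 'cx': 314.7882941567283, 'cy': 197.24340691003346, 'eye': array([ 0.99916661, -0.467214  ,  1.23740157]), 'orientation': array([0.26078924, 0.11319708, 0.36802478, 0.88528705])}
top {'fx': 518.8314946900036, 'fy': 518.8314946900036, 'cx': 317.5500788463293, 'cy': 198.70571858198954, 'eye': array([ 0.11967151, -0.00899283,  2.02926255]), 'orientation': array([-0.07934878,  0.07571676,  0.70871626, -0.69691607])}
top pail [(array([ 0.446, -0.373,  0.007]), 0.74)]
top pail_bail [(array([ 0.662, -0.39 , -0.001]), 0.75), (array([ 0.445, -0.368,  0.166]), 0.74)]
top tray [(array([0.59 , 0.061, 0.001]), 0.69)]
top mat [(array([ 0.566, -0.145,  0.   ]), 0.95), (array([ 0.448, -0.374,  0.029]), 0.18)]
top stand []
top hook_seat [(array([0.507, 0.38 , 0.241]), 0.49)]
top brush_jar [(array([ 0.663, -0.39 ,  0.   ]), 0.9)]
top ink [(array([ 0.396, -0.149, -0.001]), 0.43), (array([ 0.45 , -0.364,  0.004]), 0.26)]
top tape [(array([ 0.406,  0.037, -0.   ]), 0.49)]
scene pail [(array([ 0.445, -0.371,  0.002]), 0.67)]
scene pail_bail [(array([ 0.445, -0.368,  0.164]), 0.7)]
scene tray [(array([0.586, 0.059, 0.002]), 0.7)]
scene mat [(array([ 0.567, -0.148, -0.002]), 0.73)]
scene stand []
scene hook_seat [(array([ 0.659, -0.388,  0.   ]), 0.67), (array([0.516, 0.364, 0.237]), 0.5)]
0.85
```

```bash
python3 -c "
import cv2,numpy as np
a=cv2.imread('pics/scene0.png');b=cv2.imread('pics/top0.png')
cv2.imwrite('pics/both0.png',cv2.resize(np.vstack([a,b]),(480,600)))"
```

```text
(no output)
```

View pics/scene0.png

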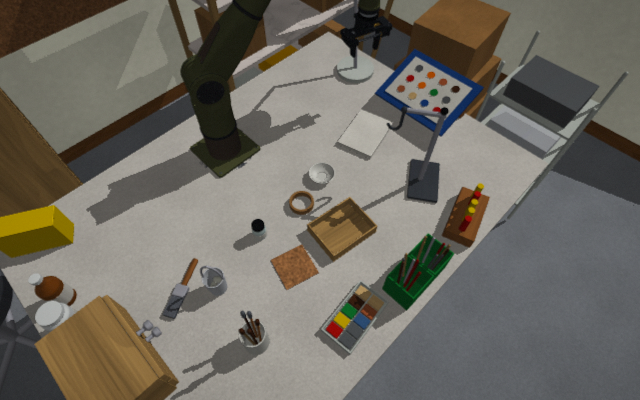

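View pics/top0.png

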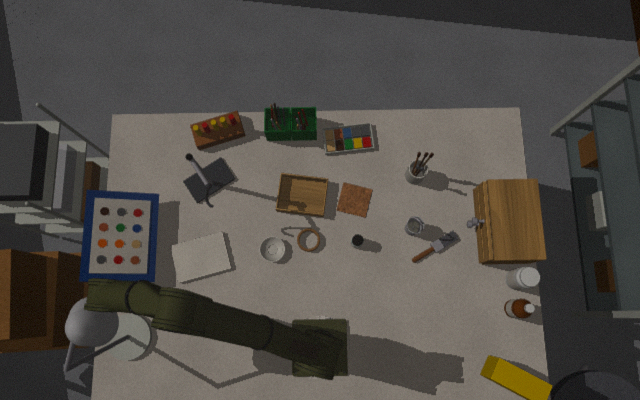

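The scene view shows the pail at (213,278), mat at (294,266), tray at (342,228), hook at about (398,125) and stand base at (423,182). The top view shows the pail at (415,226), mat at (354,199), tray at (302,194) and stand base at (209,180). I'll magnify the pail and the stand.

```bash
cat >> look.py <<'E'
from scipy.spatial.transform import Rotation as R
def proj(c,P):
    p=cams.camera_params(c); v=R.from_quat(p['orientation']).inv().apply(np.atleast_2d(P)-p['eye'])
    return np.c_[p['cx']+p['fx']*v[:,0]/-v[:,2], p['cy']-p['fy']*v[:,1]/-v[:,2]]
def ray(c,uv,z):
    p=cams.camera_params(c); uv=np.atleast_2d(uv)
    d=R.from_quat(p['orientation']).apply(np.c_[(uv[:,0]-p['cx'])/p['fx'],-(uv[:,1]-p['cy'])/p['fy'],-np.ones(len(uv))])
    return p['eye']+d*((z-p['eye'][2])/d[:,2])[:,None]
E
python3 - <<'E'
import cv2,numpy as np
a=cv2.imread('pics/scene0.png');b=cv2.imread('pics/top0.png')
f=lambda im,x,y,w,h,k:cv2.resize(im[y:y+h,x:x+w],None,fx=k,fy=k,interpolation=cv2.INTER_CUBIC)
cv2.imwrite('pics/c1.png',np.vstack([np.hstack([f(a,180,250,66,50,6),f(b,385,200,66,50,6)]),np.hstack([f(a,380,95,66,50,6),f(b,175,150,66,50,6)])]))
cv2.imwrite('pics/c2.png',np.vstack([np.hstack([f(a,380,150,66,50,6),f(b,175,150,66,50,6)])]))
E
python3 - <<'E'
from look import *
for n in ['tray','mat','stand']:
    for c in ['top','scene']:
        cams.snapshot(c)
        for d in models.masks_of(c,n)[:1]:
            m=d['pixels'].astype(np.uint8); k=max(cv2.findContours(m,0,2)[0],key=cv2.contourArea)
            z={'tray':.045,'mat':.005,'stand':.014}[n]
            P=ray(c,k[:,0,:].astype(float),z)[:,:2].astype(np.float32)
            print(n,c,round(d['p'],2),cv2.minAreaRect(P))
E
```

```text
tray top 0.68 ((0.5818243622779846, 0.05881504341959953), (0.19258226454257965, 0.15840573608875275), 81.50519561767578)
tray scene 0.67 ((0.5911526679992676, 0.04822854697704315), (0.20561638474464417, 0.16526411473751068), 81.84400939941406)
mat top 0.96 ((0.568374514579773, -0.14715895056724548), (0.12260899692773819, 0.1264408528804779), 74.90303802490234)
mat scene 0.75 ((0.5670207738876343, -0.15098974108695984), (0.12257910519838333, 0.12546545267105103), 75.82530212402344)
stand top 0.64 ((0.6581338047981262, 0.43852734565734863), (0.21063730120658875, 0.19639252126216888), 81.34576416015625)
stand scene 0.95 ((0.5303130149841309, 0.5283114314079285), (0.23459352552890778, 0.4950038492679596), 30.660144805908203)
```

View pics/c1.png

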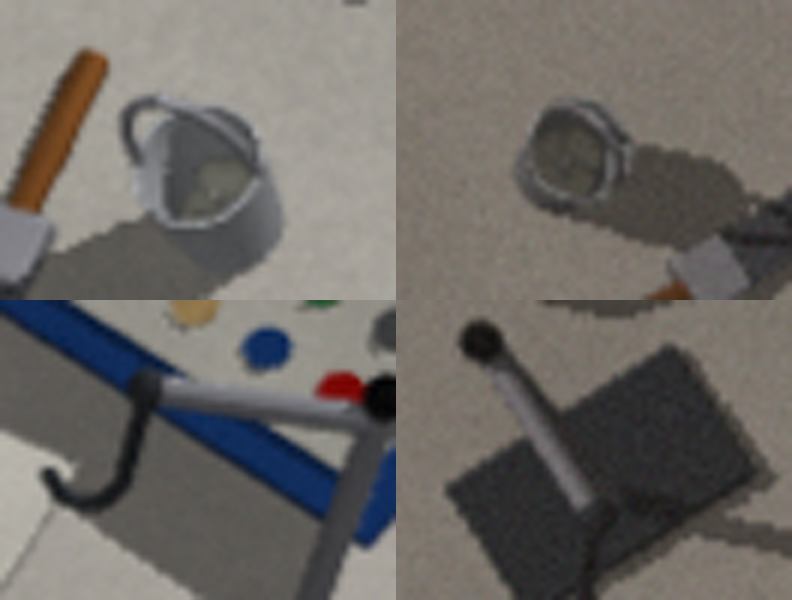

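Run:
```python
from look import *
t=lambda u,v:(175+(u-396)/6,150+(v-300)/6)
print('ball/post top',ray('top',[t(598,508),t(480,340)],.345)); 
s=lambda u,v:(380+u/6,95+(v-300)/6)
print('scene',ray('scene',[s(145,387),s(383,398)],.345))
print('base corners',ray('top',[t(672,347),t(768,475),t(445,490)],.014))
a=cv2.imread('pics/scene0.png');b=cv2.imread('pics/top0.png')
rows=[]
for c,im,x,y in (('scene',a,190,255),('top',b,392,205)):
    row=[]
    for yaw in (-.7,-.35,0,.35):
        k=4; g=cv2.resize(im[y:y+45,x:x+48],None,fx=k,fy=k,interpolation=cv2.INTER_CUBIC)
        th=np.linspace(0,np.pi,25); h=np.c_[0*th,.031*np.cos(th),.088+.08*np.sin(th)]
        w=np.linspace(0,2*np.pi,40); rim=np.c_[.034*np.cos(w),.034*np.sin(w),.088+0*w]
        for q,col in ((h,(0,0,255)),(rim,(0,255,0))):
            P=R.from_rotvec([0,0,yaw]).apply(q)+[.445,-.371,0.001]
            cv2.polylines(g,[np.int32((proj(c,P)-[x,y]+.5)*k)],False,col,1)
        row.append(g)
    rows.append(np.hstack(row))
cv2.imwrite('pics/ov.png',np.vstack(rows))
```

```text
ball/post top [[0.55052354 0.36076687 0.345     ]
 [0.64973306 0.4305168  0.345     ]]
scene [[0.5469075  0.3600235  0.345     ]
 [0.63852252 0.43989224 0.345     ]]
base corners [[0.74659712 0.38667366 0.014     ]
 [0.65596825 0.32010703 0.014     ]
 [0.64945066 0.53637346 0.014     ]]
```

View pics/ov.png

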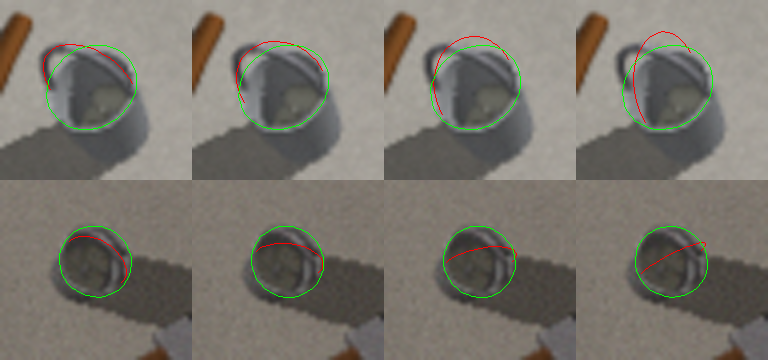

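```bash
cat >> look.py <<'E'
def bail(yaw,pos):
    th=np.linspace(0,np.pi,25); h=np.c_[0*th,.031*np.cos(th),.088+.08*np.sin(th)]
    w=np.linspace(0,2*np.pi,40); rim=np.c_[.034*np.cos(w),.034*np.sin(w),.088+0*w]
    return [R.from_rotvec([0,0,yaw]).apply(q)+pos for q in (h,rim)]
def frame(yaw,lean,sgn=1):
    # tool z forward-down, leaning back by `lean` from vertical; tool y = sgn*pail y
    f=np.array([np.cos(yaw),np.sin(yaw),0]); l=np.array([-np.sin(yaw),np.cos(yaw),0])
    z=f*np.sin(lean)-np.array([0,0,np.cos(lean)]); y=sgn*l
    return R.from_matrix(np.c_[np.cross(y,z),y,z])
def rel(pos,rot,p0=None,r0=None):
    s=r.get_state(); p0=s['tool_pos'] if p0 is None else p0; r0=R.from_quat(s['eef_rot']) if r0 is None else r0
    return np.round((r0.inv()*rot).as_rotvec(),4), np.round(r0.inv().apply(np.array(pos)-p0),4)
E
python3 - <<'E'
from look import *
a=cv2.imread('pics/scene0.png');b=cv2.imread('pics/top0.png')
rows=[]
for c,im,x,y in (('scene',a,196,262),('top',b,400,212)):
    row=[]
    for yaw in (-.75,-.9,-1.05):
        k=8; g=cv2.resize(im[y:y+32,x:x+32],None,fx=k,fy=k,interpolation=cv2.INTER_CUBIC)
        for q,col in zip(bail(yaw,[.445,-.371,0]),((0,0,255),(0,255,0))):
            cv2.polylines(g,[np.int32((proj(c,q)-[x,y]+.5)*k)],False,col,1)
        row.append(g)
    rows.append(np.hstack(row))
cv2.imwrite('pics/ov2.png',np.vstack(rows))
for yaw in(-.9,):
  for sg in (1,-1):
    F=frame(yaw,np.radians(48),sg); G=np.array([.445,-.371,.066])
    print(sg,rel(G-.1*F.apply([0,0,1])+[0,0,.12],F))
E
```

```text
1 (array([ 0.2525, -0.8116,  0.5671]), array([-0.4729, -0.8075,  0.0048]))
-1 (array([ 1.046 ,  0.3254, -2.3491]), array([-0.4729, -0.8075,  0.0048]))
```

View pics/ov2.png

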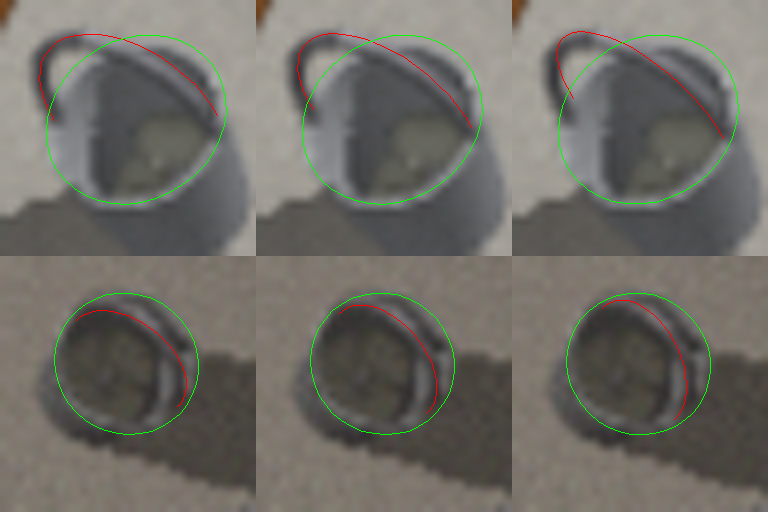

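Run:
```python
from look import *
F=frame(-.88,np.radians(48),1); G=np.array([.445,-.371,.068])
print(rel([.42,.1,.3],frame(-.2,np.radians(20),1)))
print(rel(G-.08*F.apply([0,0,1])+[0,0,.13],F))
```

```text
(array([-0.0168, -0.3488, -0.0958]), array([-0.3724, -0.4066, -0.0423]))
(array([ 0.2442, -0.8134,  0.5483]), array([-0.4844, -0.8169,  0.0062]))
```

Call:
jog_arm(
  turn=[
    [0, -0.35, -0.1],
    [0, -0.35, -0.1],
    [0, -0.35, -0.1],
    [0, -0.35, -0.1],
    [0, -0.35, -0.1],
    [0, -0.35, -0.1],
    [0, -0.35, -0.1],
    [0, -0.35, -0.1],
    [0, -0.35, -0.1],
    [0.244, -0.813, 0.548],
    [0.244, -0.813, 0.548],
    [0.244, -0.813, 0.548],
    [0.244, -0.813, 0.548],
    [0.244, -0.813, 0.548],
    [0.244, -0.813, 0.548],
    [0.244, -0.813, 0.548],
    [0.244, -0.813, 0.548],
    [0.244, -0.813, 0.548],
    [0.244, -0.813, 0.548],
    [0.244, -0.813, 0.548],
  ],
  translation=[
    [-0.372, -0.407, -0.042],
    [-0.372, -0.407, -0.042],
    [-0.372, -0.407, -0.042],
    [-0.372, -0.407, -0.042],
    [-0.372, -0.407, -0.042],
    [-0.372, -0.407, -0.042],
    [-0.372, -0.407, -0.042],
    [-0.372, -0.407, -0.042],
    [-0.372, -0.407, -0.042],
    [-0.484, -0.817, 0.006],
    [-0.484, -0.817, 0.006],
    [-0.484, -0.817, 0.006],
    [-0.484, -0.817, 0.006],
    [-0.484, -0.817, 0.006],
    [-0.484, -0.817, 0.006],
    [-0.484, -0.817, 0.006],
    [-0.484, -0.817, 0.006],
    [-0.484, -0.817, 0.006],
    [-0.484, -0.817, 0.006],
    [-0.484, -0.817, 0.006],
  ],
  grip=[0, 0, 0, 0, 0, 0, 0, 0, 0, 0, 0, 0, 0, 0, 0, 0, 0, 0, 0, 0],
  force=20,
)

```text
clock: 3.95
tool_pos: [0.4381, -0.1948, 0.2458]
eef_rot: [0.354, 0.855, -0.185, 0.332]
contact_force: [0.5, 1.9, -0.6]
opening: 1.0
finger_force: 0.0
```

```bash
cat >> look.py <<'E'
def st():
    s=r.get_state(); z=R.from_quat(s['eef_rot']).as_matrix()
    print(round(s['clock'],2),'q',np.round(s['q'],2),'p',np.round(s['tool_pos'],4),'z',np.round(z[:,2],3),'y',np.round(z[:,1],3),'F',np.round(s['contact_force'],2),'op',round(s['opening'],3),'ff',np.round(s['finger_force'],2)); return s
E
python3 - <<'E'
from look import *
st()
F=frame(-.88,np.radians(48),1); G=np.array([.445,-.371,.068])
print(rel(G-.08*F.apply([0,0,1])+[0,0,.13],F)); print(rel(G-.06*F.apply([0,0,1]),F)); print(rel(G,F))
E
```

```text
3.95 q [ 0.67  0.97 -1.47  2.56  1.61  1.74 -1.05] p [ 0.4381 -0.1948  0.2458] z [ 0.437 -0.551 -0.711] y [ 0.727  0.682 -0.081] F [ 0.53  1.92 -0.61] op 1.0 ff 0.0
(array([-0.0112, -0.0592,  0.1018]), array([-0.0504, -0.1119,  0.0542]))
(array([-0.0112, -0.0592,  0.1018]), array([ 0.0391, -0.1012,  0.1666]))
(array([-0.0112, -0.0592,  0.1018]), array([ 0.0356, -0.1007,  0.2265]))
```

Call:
jog_arm(
  turn=[
    [0, -0.059, 0.1],
    [0, -0.059, 0.1],
    [0, -0.059, 0.1],
    [0, -0.059, 0.1],
    [0, -0.059, 0.1],
    [0, -0.059, 0.1],
  ],
  translation=[
    [-0.05, -0.112, 0.054],
    [-0.05, -0.112, 0.054],
    [-0.05, -0.112, 0.054],
    [-0.05, -0.112, 0.054],
    [-0.05, -0.112, 0.054],
    [-0.05, -0.112, 0.054],
  ],
  grip=[0, 0, 0, 0, 0, 0],
)

```text
clock: 4.7
tool_pos: [0.4101, -0.3253, 0.2534]
eef_rot: [0.387, 0.828, -0.18, 0.364]
contact_force: [-0.1, 0.3, -0.2]
opening: 1.001
finger_force: 0.0
```

Run:
```python
from look import *
st()
F=frame(-.88,np.radians(48),1); G=np.array([.445,-.371,.068])
print(rel(G-.08*F.apply([0,0,1])+[0,0,.13],F)); print(rel(G-.06*F.apply([0,0,1]),F)); print(rel(G,F))
```

```text
4.7 q [ 1.08  0.99 -1.47  2.56  1.91  1.65 -0.82] p [ 0.4101 -0.3253  0.2534] z [ 0.463 -0.579 -0.671] y [ 0.771  0.636 -0.017] F [-0.12  0.3  -0.16] op 1.001 ff 0.0
(array([-0.0123, -0.0022,  0.012 ]), array([ 0.0028, -0.0022, -0.0002]))
(array([-0.0123, -0.0022,  0.012 ]), array([0.0991, 0.0003, 0.107 ]))
(array([-0.0123, -0.0022,  0.012 ]), array([0.099 , 0.001 , 0.1669]))
```

```bash
cat > kin.py <<'E'
import numpy as np, itertools
from scipy.spatial.transform import Rotation as R
from scipy.optimize import least_squares
Q=[[-1.24,.689,-.195,1.565,.157,.902,-.215],[.67,.97,-1.47,2.56,1.61,1.74,-1.05],[1.08,.99,-1.47,2.56,1.91,1.65,-.82]]
P=[[.18266,.59709,.25693],[.4381,-.1948,.2458],[.4101,-.3253,.2534]]
O=[[.1478,.989,-.0009,-.00007],[.354,.855,-.185,.332],[.387,.828,-.18,.364]]
def fk(q,sg,off,L):
    T=R.identity(); p=np.zeros(3)
    for i,a in enumerate('zyzyzyz'):
        p=p+T.apply([L[7+i] if len(L)>7 else 0,0,L[i]]); T=T*R.from_euler(a,sg[i]*q[i]+(off if i==6 else 0))
    return p+T.apply([0,0,L[6]+0]) if 0 else p,T
if __name__=='__main__':
    best=[]
    for sg in itertools.product([1,-1],repeat=7):
        for o0 in (0,np.pi):
          for off in (0,np.pi/2,np.pi,-np.pi/2):
            e=0
            for q,o in zip(Q,O):
                T=R.from_euler('z',o0)*fk(q,sg,off,[0]*7)[1]
                e+=(T.inv()*R.from_quat(o)).magnitude()
            best.append((e,sg,o0,off))
    best.sort(key=lambda t:t[0]); print(*best[:6],sep='\n')
E
python3 kin.py
```

```text
(0.019402458336547534, (-1, -1, -1, -1, -1, -1, -1), 3.141592653589793, -1.5707963267948966)
(0.019402458336548287, (-1, 1, -1, 1, -1, 1, -1), 0, 1.5707963267948966)
(1.7527933343842406, (-1, 1, -1, 1, -1, 1, 1), 0, 3.141592653589793)
(1.7527933343842408, (-1, -1, -1, -1, -1, -1, 1), 3.141592653589793, 0)
(2.1076176037054903, (-1, -1, -1, 1, 1, 1, 1), 3.141592653589793, -1.5707963267948966)
(2.1076176037054912, (-1, 1, -1, -1, 1, -1, 1), 0, 1.5707963267948966)
```

```bash
cat > kin2.py <<'E'
from kin import *
SG=(-1,1,-1,1,-1,1,-1); OFF=np.pi/2
def frames(q):
    T=R.identity(); out=[T]
    for i,a in enumerate('zyzyzyz'):
        T=T*R.from_euler(a,SG[i]*q[i]+(OFF if i==6 else 0)); out.append(T)
    return out
def cols(q,ex=()):
    f=frames(q); c=[[0,0,1],f[2].apply([0,0,1]),f[4].apply([0,0,1]),f[7].apply([0,0,1])]
    for k in ex: c.append(f[k].apply([1,0,0]))
    return np.array(c).T
E
python3 - <<'E'
from kin2 import *
import itertools
b=np.ravel(P)
for n in (0,1,2):
  for ex in itertools.combinations(range(1,7),n):
    A=np.vstack([cols(q,ex) for q in Q]); x,_,rk,_=np.linalg.lstsq(A,b,rcond=None)
    print(ex,np.round(x,3),'res',np.abs(A@x-b).max().round(4))
E
```

```text
() [0.249 0.598 0.309 0.258] res 0.0394
(1,) [0.28  0.525 0.298 0.246 0.061] res 0.0355
(2,) [0.444 0.471 0.294 0.286 0.131] res 0.0339
(3,) [ 0.271  0.596  0.326  0.275 -0.012] res 0.0395
(4,) [0.252 0.602 0.312 0.259 0.005] res 0.0395
(5,) [ 0.249  0.598  0.308  0.26  -0.003] res 0.0395
(6,) [0.217 0.62  0.335 0.231 0.031] res 0.036
(1, 2) [ 0.473  0.468  0.294  0.296 -0.019  0.157] res 0.034
(1, 3) [0.276 0.52  0.293 0.24  0.065 0.003] res 0.0352
(1, 4) [ 0.339  0.273  0.23   0.193  0.238 -0.05 ] res 0.0239
(1, 5) [0.389 0.302 0.294 0.092 0.276 0.121] res 0.0179
(1, 6) [ 0.285  0.517  0.294  0.247  0.066 -0.003] res 0.0356
(2, 3) [0.689 0.234 0.156 0.229 0.388 0.077] res 0.0225
(2, 4) [ 1.076 -0.033  0.185  0.36   0.587 -0.078] res 0.0144
(2, 5) [0.976 0.161 0.288 0.249 0.488 0.126] res 0.015
(2, 6) [0.413 0.491 0.305 0.274 0.118 0.012] res 0.0332
(3, 4) [ 0.275  0.594  0.329  0.28  -0.016 -0.003] res 0.0395
(3, 5) [ 0.29   0.6    0.346  0.276 -0.023  0.017] res 0.0391
(3, 6) [ 0.237  0.617  0.351  0.249 -0.011  0.031] res 0.0361
(4, 5) [0.321 0.757 0.457 0.092 0.118 0.225] res 0.033
(4, 6) [ 0.209  0.62   0.337  0.225 -0.004  0.037] res 0.0354
(5, 6) [0.201 0.635 0.353 0.201 0.019 0.046] res 0.0337
```

Call:
jog_arm(
  turn=[
    [-0.012, 0, 0.012],
    [-0.012, 0, 0.012],
    [-0.012, 0, 0.012],
    [-0.012, 0, 0.012],
    [-0.012, 0, 0.012],
    [-0.012, 0, 0.012],
    [-0.012, 0, 0.012],
  ],
  translation=[
    [0.05, 0, 0.05],
    [0.099, 0, 0.107],
    [0.099, 0, 0.107],
    [0.099, 0, 0.107],
    [0.099, 0, 0.107],
    [0.099, 0, 0.107],
    [0.099, 0, 0.107],
  ],
  grip=[0, 0, 0, 0, 0, 0, 0],
)

```text
clock: 5.58
tool_pos: [0.4215, -0.3434, 0.1091]
eef_rot: [0.391, 0.826, -0.175, 0.366]
contact_force: [0.5, 0.2, 0.3]
opening: 0.998
finger_force: 0.0
```

Run:
```python
from look import *
st()
F=frame(-.88,np.radians(48),1); G=np.array([.445,-.371,.068])
print(rel(G,F))
for c in('scene','top'):
  snap(c,c+'1.png')
  for n in ('pail','pail_bail'): print(c,n,[(np.round(d['position'],3),round(d['p'],2)) for d in models.place_of(c,n)[:2]])
```

```text
5.58 q [ 1.08  1.52 -1.47  2.56  2.25  2.05 -0.66] p [ 0.4215 -0.3434  0.1091] z [ 0.468 -0.575 -0.671] y [ 0.775  0.632 -0.002] F [0.45 0.17 0.3 ] op 0.998 ff 0.0
(array([-0.0062, -0.0027, -0.0022]), array([0.0062, 0.0009, 0.0545]))
scene pail [(array([ 0.445, -0.368,  0.163]), 0.7), (array([ 0.449, -0.371,  0.004]), 0.65)]
scene pail_bail [(array([ 0.446, -0.367,  0.162]), 0.74)]
top pail [(array([ 0.448, -0.372,  0.002]), 0.45)]
top pail_bail [(array([ 0.449, -0.368,  0.164]), 0.53)]
```

Call:
jog_arm(
  turn=[
    [0, 0, 0],
    [0, 0, 0],
    [0, 0, 0],
    [0, 0, 0],
    [0, 0, 0],
  ],
  translation=[
    [0.006, 0.001, 0.03],
    [0.006, 0.001, 0.056],
    [0.006, 0.001, 0.056],
    [0.006, 0.001, 0.056],
    [0.006, 0.001, 0.056],
  ],
  grip=[0, 0, 0, 0, 0],
)

```text
clock: 6.5
tool_pos: [0.4453, -0.3705, 0.0656]
eef_rot: [0.391, 0.827, -0.174, 0.365]
contact_force: [0.0, 0.6, 0.1]
opening: 1.0
finger_force: 0.0
```

Run:
```python
from look import *
st()
F=frame(-.88,np.radians(48),1); G=np.array([.447,-.3705,.068])
print(rel(G,F))
```

```text
6.5 q [ 1.15  1.59 -1.37  2.43  2.43  1.92 -0.52] p [ 0.4453 -0.3705  0.0656] z [ 0.468 -0.573 -0.673] y [ 0.774  0.634 -0.002] F [0.05 0.6  0.11] op 1.0 ff 0.0
(array([-0.0046, -0.0058, -0.0018]), array([-0.0025,  0.0013, -0.0009]))
```

Good. Close on the pail and lift.

Call:
jog_arm(
  turn=[
    [0, 0, 0],
    [0, 0, 0],
    [0, 0, 0],
    [0, 0, 0],
    [0, 0, 0],
    [0, 0, 0],
    [0, 0, 0],
    [0, 0, 0],
    [0, 0, 0],
    [0, 0, 0],
  ],
  translation=[
    [0, 0, 0],
    [0, 0, 0],
    [0, 0, 0],
    [0, 0, 0],
    [0, 0, 0],
    [-0.03, 0, -0.03],
    [-0.07, 0, -0.07],
    [-0.11, 0, -0.11],
    [-0.15, 0, -0.15],
    [-0.15, 0, -0.15],
  ],
  grip=[1, 1, 1, 1, 1, 1, 1, 1, 1, 1],
  force=25,
)

```text
clock: 7.75
tool_pos: [0.4404, -0.3639, 0.2832]
eef_rot: [0.391, 0.824, -0.177, 0.369]
contact_force: [1.1, -1.5, -3.6]
opening: 0.738
finger_force: 25.1
```

Run:
```python
from look import *
st()
for c in('scene','top'):
  snap(c,c+'2.png')
  for n in ('pail','pail_bail'): print(c,n,[(np.round(d['position'],3),round(d['p'],2)) for d in models.place_of(c,n)[:2]])
```

```text
7.75 q [ 1.2   0.94 -1.46  2.4   1.95  1.48 -0.62] p [ 0.4404 -0.3639  0.2832] z [ 0.47  -0.58  -0.666] y [ 0.775  0.632 -0.003] F [ 1.11 -1.52 -3.63] op 0.738 ff 25.09
scene pail [(array([ 0.443, -0.368,  0.22 ]), 0.9)]
scene pail_bail [(array([ 0.44 , -0.363,  0.381]), 0.7)]
top pail [(array([ 0.439, -0.367,  0.212]), 0.51)]
top pail_bail [(array([ 0.437, -0.362,  0.375]), 0.59)]
```

Run:
```python
from kin2 import *
import itertools
Q+=[[1.08,1.52,-1.47,2.56,2.25,2.05,-.66],[1.15,1.59,-1.37,2.43,2.43,1.92,-.52],[1.2,.94,-1.46,2.4,1.95,1.48,-.62]]
P+=[[.4215,-.3434,.1091],[.4453,-.3705,.0656],[.4404,-.3639,.2832]]
b=np.ravel(P); res=[]
ks=[(k,a) for k in range(1,7) for a in 'xy']
for n in (0,1,2,3):
  for ex in itertools.combinations(ks,n):
    A=np.vstack([np.hstack([cols(q)]+[frames(q)[k].apply(dict(x=[1,0,0],y=[0,1,0])[a])[:,None] for k,a in ex]) for q in Q]); x,_,rk,_=np.linalg.lstsq(A,b,rcond=None)
    res.append((np.sqrt(np.mean((A@x-b)**2)).round(5),ex,np.round(x,3)))
res.sort(key=lambda t:t[0]+.002*len(t[1])); print(*res[:8],sep='\n')
```

```text
(np.float64(0.0012), ((1, 'y'), (3, 'y')), array([ 0.349,  0.562,  0.345,  0.31 , -0.019, -0.027]))
(np.float64(0.0012), ((1, 'y'), (4, 'y')), array([ 0.349,  0.562,  0.345,  0.31 , -0.019, -0.027]))
(np.float64(0.0012), ((2, 'y'), (3, 'y')), array([ 0.349,  0.562,  0.345,  0.31 , -0.019, -0.027]))
(np.float64(0.0012), ((2, 'y'), (4, 'y')), array([ 0.349,  0.562,  0.345,  0.31 , -0.019, -0.027]))
(np.float64(0.00298), ((3, 'y'), (4, 'x')), array([ 0.356,  0.577,  0.347,  0.305, -0.04 ,  0.023]))
(np.float64(0.00298), ((4, 'x'), (4, 'y')), array([ 0.356,  0.577,  0.347,  0.305,  0.023, -0.04 ]))
(np.float64(0.00106), ((1, 'x'), (1, 'y'), (3, 'y')), array([ 0.348,  0.558,  0.343,  0.306,  0.005, -0.018, -0.027]))
(np.float64(0.00106), ((1, 'x'), (1, 'y'), (4, 'y')), array([ 0.348,  0.558,  0.343,  0.306,  0.005, -0.018, -0.027]))
```

```bash
cat > ik.py <<'E'
from kin2 import *
LO=np.array([-3.01,-.46,-1.47,.13,-1,.04,-2.66]);HI=np.array([3.01,2.08,1.51,2.56,4.14,2.09,2.66])
L4=np.array([.349,.562,.345,.31])
def fkin(q):
    f=frames(q); return cols(q)@L4+f[2].apply([0,-.019,0])+f[4].apply([0,-.027,0]),f[7]
def ik(p,Rt,q0,reg=.003):
    def e(q):
        a,T=fkin(q); return np.r_[(a-p)*5,(T.inv()*Rt).as_rotvec(),reg*(q-q0)]
    s=least_squares(e,np.clip(q0,LO+.001,HI-.001),bounds=(LO,HI),max_nfev=60)
    return s.x,np.abs(s.fun[:6]).max()
E
cat > pour.py <<'E'
from ik import *
from look import r
s=r.get_state(); q0=s['q']; T0=R.from_quat(s['eef_rot']); print(fkin(q0)[0]-s['tool_pos'])
u=T0.inv().apply([0,0,1]); yv=T0.inv().apply([0,0,1])  # pail z in tool
import sys
px=np.cross([0,1,0],u); B=np.c_[px/np.linalg.norm(px),[0,1,0],u]   # pail axes in tool
out=[]
for az in np.radians(np.arange(0,360,30)):
  for ro in np.radians(np.arange(0,360,30)):
    t=np.radians(115); d=np.array([np.cos(az)*np.sin(t),np.sin(az)*np.sin(t),np.cos(t)])
    Rp=R.from_euler('zyz',[az,t,ro]); Rt=Rp*R.from_matrix(B).inv()
    p=np.array([.588,.06,.17])-.025*np.r_[d[:2],0]
    q,e=ik(p,Rt,q0)
    if e<.02: out.append((np.abs(q-q0).max(),np.degrees(az),np.degrees(ro),np.round(q,2),np.round(Rt.apply([0,0,1]),2)))
out.sort(key=lambda t:t[0])
for o in out[:14]: print(*o)
E
timeout 500 python3 pour.py
```

```text
[ 0.00057442 -0.00056269 -0.00109236]
1.1401742358676126 29.999999999999996 270.0 [ 1.07  1.64 -1.47  1.99  0.89  0.34 -0.24] [ 0.37  0.88 -0.29]
1.162045311143298 0.0 239.99999999999997 [ 1.04  1.58 -1.47  2.14  1.79  0.32 -1.74] [ 0.46  0.8  -0.38]
1.2881024036965572 59.99999999999999 270.0 [ 1.15  1.87 -1.47  2.16  2.67  0.19 -1.45] [ 0.64  0.77 -0.05]
1.3939077176593695 59.99999999999999 239.99999999999997 [ 0.88  2.02 -1.47  2.52  3.34  1.28 -1.91] [ 0.94  0.35 -0.05]
1.4884931750911885 330.0 239.99999999999997 [ 0.97  1.63 -1.47  1.79  0.46  0.64 -0.75] [ 0.12  0.95 -0.29]
1.497052225073748 0.0 270.0 [ 0.93  1.57 -1.47  1.7   0.45  0.83 -0.23] [-0.    0.92 -0.38]
1.5242511079828103 0.0 330.0 [ 0.4   1.58 -1.47  0.88  0.44  2.06  0.33] [-0.8   0.46 -0.38]
1.5724631181999138 300.0 210.00000000000003 [ 1.05  1.81 -1.47  1.92  0.38  0.33 -1.01] [ 0.35  0.94 -0.05]
1.593035444655127 0.0 300.0 [ 0.69  1.57 -1.47  1.26  0.36  1.49  0.07] [-0.46  0.8  -0.38]
1.6042573623775573 330.0 300.0 [ 0.44  1.62 -1.47  0.9   0.34  1.97 -0.24] [-0.76  0.58 -0.29]
1.6221623912184993 29.999999999999996 300.0 [ 0.9   1.62 -1.47  1.54  0.33  1.05  0.44] [-0.12  0.95 -0.29]
1.6319083826803842 300.0 90.0 [-0.43  1.32 -0.58  1.99  1.62  2.09  0.59] [ 0.64 -0.77 -0.05]
1.6405070036499874 29.999999999999996 330.0 [ 0.62  1.61 -1.47  1.09  0.31  1.71  0.65] [-0.58  0.76 -0.29]
1.6426829999124204 300.0 59.99999999999999 [-0.44  1.33 -0.5   1.52  1.28  2.09  0.81] [ 0.17 -0.98 -0.05]
```

```bash
cat > pour.py <<'E'
from ik import *
from look import r
from scipy.spatial.transform import Slerp
s=r.get_state(); q0=np.array(s['q']); T0=R.from_quat(s['eef_rot']); p0=np.array(s['tool_pos'])
u=T0.inv().apply([0,0,1])
px=np.cross([0,1,0],u); B=R.from_matrix(np.c_[px/np.linalg.norm(px),[0,1,0],u]); yaw0=(T0*B).as_euler('ZYX')[0]; print(yaw0)
def path(q,p1,R1,p2,R2,n):
    sl=Slerp([0,1],R.concatenate([R1,R2])); m=0;dq=0
    for k in np.linspace(0,1,n+1)[1:]:
        qn,e=ik(p1+k*(p2-p1),sl(k),q,.01); m=max(m,e); dq=max(dq,np.abs(qn-q).max()); q=qn
    return q,m,dq
if __name__=='__main__':
  out=[]; c=np.array([.588,.06,0])
  for Y in (-1.2,-.8,-.4,0,.4,.8):
    Ru=R.from_euler('z',Y)
    for A in np.radians(np.arange(0,360,45)):   # tilt direction rel. to pail x
      d=np.array([np.cos(Y+A),np.sin(Y+A),0]); pu=c-.04*d+[0,0,.24]; pt=c-.03*d+[0,0,.16]
      q,m1,d1=path(q0,p0,T0,pu,Ru*B.inv(),8)
      if m1>.03: continue
      Rp=Ru; qq=q; m2=d2=0; pa=pu; tl=0
      for t in np.radians([40,80,118]):
        Rn=R.from_rotvec(t*np.cross([0,0,1],d))*Ru; pb=pu+(pt-pu)*t/np.radians(118)
        qq,m,dd=path(qq,pa,Rp*B.inv(),pb,Rn*B.inv(),5); Rp=Rn; pa=pb; m2=max(m,m2); d2=max(d2,dd); tl=t if m<.03 else tl
        if m>.03: break
      if tl: out.append((np.degrees(tl),Y,np.degrees(A),round(m2,3),round(d2,2),np.round(q,2),np.round(qq,2)))
  out.sort(key=lambda t:-t[0])
  for o in out[:14]: print(*o)
E
timeout 560 python3 pour.py
```

```text
-0.8860898406987445
118.00000000000001 -1.2 0.0 0.0 0.13 [-0.04  1.1  -1.24  1.77  1.38  1.98 -1.27] [ 0.72  1.61 -1.47  1.35  0.34  1.29  0.02]
118.00000000000001 -1.2 90.0 0.0 0.17 [ 0.05  1.08 -1.26  1.91  1.37  1.95 -1.32] [-0.64  1.57  0.26  1.11  0.79  2.09  0.92]
118.00000000000001 -1.2 135.0 0.0 0.14 [ 0.1   1.09 -1.26  1.88  1.42  1.95 -1.25] [-0.71  1.79  0.34  1.55  1.28  2.09 -0.28]
118.00000000000001 -1.2 180.0 0.0 0.17 [ 0.11  1.1  -1.25  1.8   1.48  1.95 -1.16] [-0.7   2.07  0.87  1.23  1.1   2.09 -1.29]
118.00000000000001 -1.2 225.0 0.0 0.16 [ 0.07  1.12 -1.24  1.71  1.5   1.96 -1.1 ] [-0.71  1.81  0.48  1.21  1.17  2.09 -2.61]
118.00000000000001 -1.2 315.0 0.0 0.17 [-0.03  1.12 -1.23  1.69  1.44  1.99 -1.18] [ 0.9   1.88 -1.47  2.37  3.12  0.91 -2.15]
118.00000000000001 -0.8 0.0 0.0 0.12 [ 0.03  1.06 -1.31  2.08  1.55  1.89 -1.16] [ 0.53  1.61 -1.47  1.05  0.35  1.77  0.19]
118.00000000000001 -0.8 90.0 0.0 0.12 [ 0.15  1.05 -1.33  2.16  1.59  1.86 -1.13] [-0.56  1.48 -0.11  1.44  1.17  2.09  0.54]
118.00000000000001 -0.8 135.0 0.0 0.15 [ 0.19  1.07 -1.33  2.11  1.65  1.84 -1.04] [-0.71  1.83  0.38  1.71  1.43  2.09 -0.67]
118.00000000000001 -0.8 180.0 0.0 0.2 [ 0.18  1.08 -1.32  2.02  1.68  1.84 -0.96] [-0.7   2.06  0.84  1.28  1.2   2.09 -1.69]
118.00000000000001 -0.8 315.0 0.0 0.16 [ 0.03  1.08 -1.3   2.    1.59  1.88 -1.07] [ 1.02  1.79 -1.45  2.1   2.35  0.17 -1.42]
118.00000000000001 -0.4 0.0 0.001 0.41 [ 0.16  1.04 -1.4   2.35  1.77  1.77 -0.97] [ 0.27  1.49 -1.04  0.8   0.19  2.09  0.62]
118.00000000000001 -0.4 45.0 0.0 0.29 [ 0.23  1.04 -1.41  2.39  1.79  1.75 -0.95] [-0.46  1.4   0.06  0.96  0.56  2.09  1.33]
118.00000000000001 -0.4 90.0 0.0 0.11 [ 0.31  1.05 -1.41  2.35  1.85  1.72 -0.85] [-0.54  1.47 -0.21  1.76  1.44  2.09  0.25]
```

```bash
cat > pl.py <<'E'
from pour import *
from look import rel,st
c=np.array([.588,.06,0]);Y=-.8;d=np.array([np.cos(Y),np.sin(Y),0]); Ru=R.from_euler('z',Y)
pu=c-.04*d+[0,0,.24]; pt=c-.035*d+[0,0,.15]
for t,p in((0,pu),(118,pt)):
    print(t,rel(p,R.from_rotvec(np.radians(t)*np.cross([0,0,1],d))*Ru*B.inv()))
E
python3 pl.py
```

```text
-0.8860898406987445
0 (array([-0.0643, -0.0002, -0.0573]), array([ 0.2093,  0.3799, -0.1786]))
118 (array([ 0.0171,  2.0579, -0.1036]), array([ 0.2721,  0.3806, -0.114 ]))
```

Call:
jog_arm(
  turn=[
    [-0.064, 0, -0.057],
    [-0.064, 0, -0.057],
    [-0.064, 0, -0.057],
    [-0.064, 0, -0.057],
    [-0.064, 0, -0.057],
    [-0.064, 0, -0.057],
    [-0.064, 0, -0.057],
    [-0.064, 0, -0.057],
    [-0.064, 0, -0.057],
    [-0.064, 0, -0.057],
    [0.017, 2.058, -0.104],
    [0.017, 2.058, -0.104],
    [0.017, 2.058, -0.104],
    [0.017, 2.058, -0.104],
    [0.017, 2.058, -0.104],
    [0.017, 2.058, -0.104],
    [0.017, 2.058, -0.104],
    [0.017, 2.058, -0.104],
    [0.017, 2.058, -0.104],
    [0.017, 2.058, -0.104],
  ],
  translation=[
    [0.209, 0.38, -0.179],
    [0.209, 0.38, -0.179],
    [0.209, 0.38, -0.179],
    [0.209, 0.38, -0.179],
    [0.209, 0.38, -0.179],
    [0.209, 0.38, -0.179],
    [0.209, 0.38, -0.179],
    [0.209, 0.38, -0.179],
    [0.209, 0.38, -0.179],
    [0.209, 0.38, -0.179],
    [0.209, 0.38, -0.179],
    [0.209, 0.38, -0.179],
    [0.209, 0.38, -0.179],
    [0.215, 0.38, -0.173],
    [0.225, 0.38, -0.162],
    [0.235, 0.38, -0.152],
    [0.245, 0.38, -0.142],
    [0.255, 0.38, -0.132],
    [0.272, 0.381, -0.114],
    [0.272, 0.381, -0.114],
  ],
  grip=[1, 1, 1, 1, 1, 1, 1, 1, 1, 1, 1, 1, 1, 1, 1, 1, 1, 1, 1, 1],
)

```text
clock: 10.55
tool_pos: [0.5642, 0.0815, 0.1482]
eef_rot: [0.338, 0.797, 0.193, -0.462]
contact_force: [0.8, 0.4, -2.1]
opening: 0.734
finger_force: 24.9
```

Run:
```python
from look import *
s=st()
c=np.array([.588,.06,0]);Y=-.8;d=np.array([np.cos(Y),np.sin(Y),0])
Rn=R.from_rotvec(np.radians(118)*np.cross([0,0,1],d))*R.from_euler('z',Y)
pt=c-.035*d+[0,0,.15]
print('pos err',s['tool_pos']-pt)
```

```text
10.55 q [ 0.54  1.53 -1.43  1.17  0.44  1.64  0.17] p [0.5642 0.0815 0.1482] z [-0.605  0.621 -0.498] y [ 0.718  0.696 -0.004] F [ 0.84  0.4  -2.14] op 0.734 ff 24.94
pos err [ 0.00060808 -0.00357132 -0.0017776 ]
```

Call:
jog_arm(
  turn=[
    [0, 0.15, 0],
    [0, 0.25, 0],
    [0, 0.25, 0],
    [0, 0.25, 0],
    [0, 0.35, 0],
    [0, 0.35, 0],
    [0, 0.25, 0],
    [0, 0.35, 0],
  ],
  translation=[
    [0, 0, 0],
    [0, 0, 0],
    [0, 0, 0],
    [0, 0, 0],
    [0, 0, 0],
    [0, 0, 0],
    [0, 0, 0],
    [0, 0, 0],
  ],
  grip=[1, 1, 1, 1, 1, 1, 1, 1],
)

```text
clock: 11.55
tool_pos: [0.5658, 0.0848, 0.1574]
eef_rot: [0.296, 0.709, 0.251, -0.589]
contact_force: [-0.2, -0.3, -0.8]
opening: 0.74
finger_force: 24.9
```

Run:
```python
from look import *
s=st()
a=snap('scene','s3.png');b=snap('top','t3.png')
f=lambda im,x,y:cv2.resize(im[y:y+100,x:x+120,::-1],None,fx=3.2,fy=3.2,interpolation=cv2.INTER_CUBIC)
cv2.imwrite('pics/c3.png',np.hstack([f(a,280,170),f(b,240,150)]))
for c in('scene','top'):
  for n in ('stub0',): print(c,n,[(np.round(d['position'],3),round(d['p'],2)) for d in models.place_of(c,n)[:6]])
```

```text
11.55 q [ 0.51  1.66 -1.43  1.    0.23  1.81  0.23] p [0.5658 0.0848 0.1574] z [-0.687  0.704 -0.181] y [0.715 0.699 0.008] F [-0.25 -0.28 -0.82] op 0.74 ff 24.9
scene stub0 []
top stub0 [(array([ 0.636, -0.02 ,  0.006]), 0.53), (array([ 0.566, -0.147, -0.002]), 0.46)]
```

View pics/c3.png

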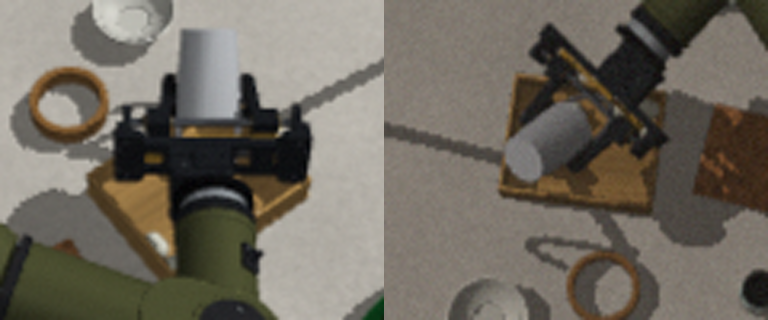

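```bash
cat > pl2.py <<'E'
from ik import *
from look import r,rel
from scipy.spatial.transform import Slerp
le=np.arcsin(np.sqrt(1-.667**2)); 
u=np.array([-np.sin(le),0,-np.cos(le)]); 
u=R.from_quat([.391,.827,-.174,.365]).inv().apply([0,0,1]); print('u',u)
px=np.cross([0,1,0],u); B=R.from_matrix(np.c_[px/np.linalg.norm(px),[0,1,0]-u*u[1],u]); Bi=B.inv()
def path(q,p1,R1,p2,R2,n):
    sl=Slerp([0,1],R.concatenate([R1,R2])); m=0;dq=0
    for k in np.linspace(0,1,n+1)[1:]:
        qn,e=ik(p1+k*(p2-p1),sl(k),q,.01); m=max(m,e); dq=max(dq,np.abs(qn-q).max()); q=qn
    return q,m,dq
def chain(wps,q=None,pr=True,n=8):
    s=r.get_state(); q=np.array(s['q']) if q is None else q; p,T=fkin(q); M=0
    for (p2,R2) in wps:
        q,m,d=path(q,p,T,np.array(p2),R2,n); p,T=np.array(p2),R2; M=max(M,m)
        if pr: print(np.round(q,2),'err',round(m,3),'dq',round(d,2))
    return q,M
E
python3 - <<'E'
from pl2 import *
s=r.get_state(); print('tilt',np.arccos((R.from_quat(s['eef_rot'])*B).apply([0,0,1])[2]))
for Y in (-.8,-.5,-.2):
    T=R.from_euler('z',Y)*Bi; print(Y)
    chain([([.55,0,.27],T),([.567,-.148,.2],T),([.567,-.148,.0716],T)])
T=R.from_euler('z',-.5)*Bi
for p in ([.55,0,.27],[.567,-.148,.2],[.567,-.148,.0716]): print(rel(p,T))
E
```

```text
u [-0.739548   -0.00236526 -0.67309967]
tilt 2.223252520235941
-0.8
[ 0.11  0.81 -1.05  2.21  1.55  1.51 -1.11] err 0.0 dq 0.29
[ 0.4   0.93 -0.95  2.3   1.9   1.43 -1.1 ] err 0.0 dq 0.05
[ 0.34  1.22 -0.83  2.3   2.12  1.58 -1.27] err 0.0 dq 0.04
-0.5
[ 0.27  0.85 -1.23  2.37  1.76  1.52 -0.98] err 0.0 dq 0.3
[ 0.6   1.   -1.12  2.41  2.14  1.44 -0.86] err 0.0 dq 0.05
[ 0.54  1.31 -0.97  2.41  2.39  1.64 -0.96] err 0.0 dq 0.04
-0.2
[ 0.48  0.93 -1.43  2.47  1.95  1.49 -0.72] err 0.0 dq 0.32
[ 0.85  1.11 -1.32  2.44  2.29  1.33 -0.46] err 0.0 dq 0.05
[ 0.8   1.42 -1.15  2.44  2.59  1.51 -0.47] err 0.0 dq 0.04
(array([ 0.1055, -2.2037, -0.3539]), array([ 0.1072, -0.0699, -0.0705]))
(array([ 0.1055, -2.2037, -0.3539]), array([ 0.0173, -0.161 , -0.1739]))
(array([ 0.1055, -2.2037, -0.3539]), array([-0.109 , -0.1611, -0.1509]))
```

Call:
jog_arm(
  turn=[
    [0.105, -2.204, -0.354],
    [0.105, -2.204, -0.354],
    [0.105, -2.204, -0.354],
    [0.105, -2.204, -0.354],
    [0.105, -2.204, -0.354],
    [0.105, -2.204, -0.354],
    [0.105, -2.204, -0.354],
    [0.105, -2.204, -0.354],
    [0.105, -2.204, -0.354],
    [0.105, -2.204, -0.354],
    [0.105, -2.204, -0.354],
    [0.105, -2.204, -0.354],
    [0.105, -2.204, -0.354],
    [0.105, -2.204, -0.354],
    [0.105, -2.204, -0.354],
    [0.105, -2.204, -0.354],
    [0.105, -2.204, -0.354],
    [0.105, -2.204, -0.354],
    [0.105, -2.204, -0.354],
  ],
  translation=[
    [0.107, -0.07, -0.07],
    [0.107, -0.07, -0.07],
    [0.107, -0.07, -0.07],
    [0.107, -0.07, -0.07],
    [0.107, -0.07, -0.07],
    [0.107, -0.07, -0.07],
    [0.107, -0.07, -0.07],
    [0.107, -0.07, -0.07],
    [0.107, -0.07, -0.07],
    [0.107, -0.07, -0.07],
    [0.09, -0.09, -0.09],
    [0.07, -0.11, -0.11],
    [0.04, -0.14, -0.15],
    [0.017, -0.161, -0.174],
    [0.017, -0.161, -0.174],
    [0.017, -0.161, -0.174],
    [0.017, -0.161, -0.174],
    [0.017, -0.161, -0.174],
    [0.017, -0.161, -0.174],
  ],
  grip=[1, 1, 1, 1, 1, 1, 1, 1, 1, 1, 1, 1, 1, 1, 1, 1, 1, 1, 1],
)

```text
clock: 14.12
tool_pos: [0.5674, -0.1476, 0.1994]
eef_rot: [0.226, 0.887, -0.1, 0.391]
contact_force: [-0.6, 1.0, -1.2]
opening: 0.734
finger_force: 24.9
```

Run:
```python
from look import *
s=st()
a=snap('scene','s4.png');b=snap('top','t4.png')
f=lambda im,x,y:cv2.resize(im[y:y+100,x:x+120,::-1],None,fx=3.2,fy=3.2,interpolation=cv2.INTER_CUBIC)
cv2.imwrite('pics/c4.png',np.hstack([f(a,260,180),f(b,270,140)]))
for c in('scene','top'):
  for n in ('stub0','pail','pail_bail'): print(c,n,[(np.round(d['position'],3),round(d['p'],2)) for d in models.place_of(c,n)[:6]])
from pl2 import *
T=R.from_euler('z',-.5)*Bi
print(rel([.567,-.148,.0716],T))
```

```text
14.12 q [ 0.52  0.92 -0.93  2.42  2.2   1.3  -0.98] p [ 0.5674 -0.1476  0.1994] z [ 0.648 -0.354 -0.675] y [ 0.479  0.878 -0.001] F [-0.57  1.03 -1.19] op 0.734 ff 24.93
scene stub0 [(array([0.624, 0.069, 0.009]), 0.56), (array([ 0.569, -0.146,  0.135]), 0.5), (array([ 0.597, -0.034,  0.018]), 0.44), (array([0.633, 0.004, 0.012]), 0.38), (array([ 0.343,  0.455, -0.002]), 0.24)]
scene pail [(array([ 0.571, -0.147,  0.14 ]), 0.71)]
scene pail_bail [(array([ 0.57 , -0.146,  0.298]), 0.61)]
top stub0 [(array([ 0.636, -0.024,  0.008]), 0.58), (array([ 0.596, -0.03 ,  0.015]), 0.55), (array([0.62 , 0.069, 0.008]), 0.4), (array([0.629, 0.003, 0.012]), 0.4)]
top pail [(array([ 0.595, -0.032,  0.019]), 0.54)]
top pail_bail [(array([ 0.568, -0.143,  0.3  ]), 0.63)]
u [-0.739548   -0.00236526 -0.67309967]
(array([ 0.0002, -0.0026, -0.0009]), array([0.0942, 0.0003, 0.0858]))
```

View pics/c4.png

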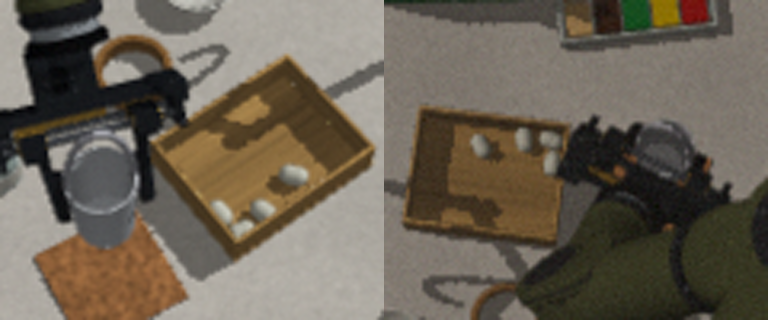

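Call:
jog_arm(
  turn=[
    [0, 0, 0],
    [0, 0, 0],
    [0, 0, 0],
    [0, 0, 0],
    [0, 0, 0],
    [0, 0, 0],
    [0, 0, 0],
    [0, 0, 0],
    [0, 0, 0],
    [0, 0, 0],
  ],
  translation=[
    [0.035, 0, 0.032],
    [0.065, 0, 0.059],
    [0.085, 0, 0.077],
    [0.0945, 0, 0.0862],
    [0.0945, 0, 0.0862],
    [0.0945, 0, 0.0862],
    [0.0945, 0, 0.0862],
    [0.0945, 0, 0.0862],
    [0.0945, 0, 0.0862],
    [0.0945, 0, 0.0862],
  ],
  grip=[1, 1, 1, 1, 1, 1, 0, 0, 0, 0],
)

```text
clock: 15.78
tool_pos: [0.5671, -0.1484, 0.0713]
eef_rot: [0.226, 0.887, -0.101, 0.391]
contact_force: [-0.3, 0.4, -0.2]
opening: 1.004
finger_force: 0.0
```

Run:
```python
from look import *
s=st()
for c in('scene','top'):
  cams.snapshot(c)
  for n in ('pail','pail_bail','hook_seat'): print(c,n,[(np.round(d['position'],3),round(d['p'],2)) for d in models.place_of(c,n)[:6]])
```

```text
15.78 q [ 0.46  1.24 -0.81  2.41  2.43  1.54 -1.09] p [ 0.5671 -0.1484  0.0713] z [ 0.647 -0.355 -0.675] y [ 0.48   0.877 -0.002] F [-0.25  0.43 -0.2 ] op 1.004 ff 0.0
scene pail [(array([ 0.566, -0.152, -0.001]), 0.35)]
scene pail_bail []
scene hook_seat [(array([0.537, 0.335, 0.238]), 0.49)]
top pail [(array([ 0.572, -0.148,  0.008]), 0.58), (array([ 0.595, -0.032,  0.018]), 0.44)]
top pail_bail [(array([ 0.567, -0.144,  0.17 ]), 0.49)]
top hook_seat [(array([0.513, 0.374, 0.242]), 0.63)]
```

```bash
cat > pl3.py <<'E'
from pl2 import *
from look import frame
s=r.get_state(); q=np.array(s['q']); T0=R.from_quat(s['eef_rot']); p0=np.array(s['tool_pos'])
O=np.array([.532,.345,0]); Yh=.6
f=np.array([np.cos(Yh),np.sin(Yh),0])
def hp(x,z,lean,y=0,Y=Yh): 
    return O+x*f+y*np.array([-f[1],f[0],0])+[0,0,z], frame(Y,np.radians(lean),1)
E
python3 - <<'E'
from pl3 import *
a=p0+T0.apply([0,0,-.11]); b=np.array([.42,-.06,.33])
for lean in (60,75):
    print(lean); Tm=frame(0.1,np.radians(55),1)
    q1,_=chain([(a,T0),(b,Tm),hp(-.14,.30,lean),hp(.01,.28,lean)])
Tm=frame(0.1,np.radians(55),1)
for w in ((a,T0),(b,Tm),hp(-.14,.30,75)): print(rel(*w))
E
```

```text
u [-0.739548   -0.00236526 -0.67309967]
60
[ 0.52  1.34 -1.47  2.56  1.94  1.98 -0.93] err 0.055 dq 0.37
[ 1.23  0.54 -1.47  2.56  2.3   0.52 -0.47] err 0.209 dq 0.2
[ 0.12  0.77 -1.47  2.56  2.09  1.18 -0.59] err 0.237 dq 0.16
[ 0.05  1.1  -1.41  2.37  2.4   1.4  -0.41] err 0.142 dq 0.09
75
[ 0.52  1.34 -1.47  2.56  1.94  1.98 -0.93] err 0.055 dq 0.37
[ 1.23  0.54 -1.47  2.56  2.3   0.52 -0.47] err 0.209 dq 0.2
[ 0.17  0.83 -1.47  2.56  2.26  1.2  -0.58] err 0.355 dq 0.15
[ 0.01  1.34 -1.43  2.49  2.77  1.78 -0.34] err 0.3 dq 0.11
(array([0., 0., 0.]), array([-0.  ,  0.  , -0.11]))
(array([-0.4696, -0.1265, -0.3747]), array([-0.0754,  0.0066, -0.3012]))
(array([-0.9741, -0.4302, -0.5323]), array([ 0.0541,  0.2909, -0.3989]))
```

Run:
```python
from pl3 import *
a=p0+T0.apply([0,0,-.055]); a2=a+[0,0,.2]
for lean in (48,56,64):
  for back in (.07,.1):
    print(lean,back); Tm=frame(0.1,np.radians(48),1)
    chain([(a,T0),(a2,T0),([.52,0.1,.31],Tm),hp(-back,.27,lean),hp(.008,.262,lean)])
Tm=frame(0.1,np.radians(48),1)
for w in ((a,T0),(a2,T0),([.52,.1,.31],Tm)): print(rel(*w))
```

```text
u [-0.739548   -0.00236526 -0.67309967]
48 0.07
[ 0.4   1.19 -0.87  2.54  2.31  1.63 -1.19] err 0.0 dq 0.02
[ 0.58  0.61 -1.05  2.42  1.94  1.1  -0.85] err 0.0 dq 0.07
[ 0.31  0.64 -1.19  2.5   2.08  1.07 -0.77] err 0.0 dq 0.03
[-0.    0.81 -1.21  2.46  2.23  1.09 -0.63] err 0.0 dq 0.04
[-0.02  0.86 -1.14  2.25  2.22  0.97 -0.47] err 0.0 dq 0.03
48 0.1
[ 0.4   1.19 -0.87  2.54  2.31  1.63 -1.19] err 0.0 dq 0.02
[ 0.58  0.61 -1.05  2.42  1.94  1.1  -0.85] err 0.0 dq 0.07
[ 0.31  0.64 -1.19  2.5   2.08  1.07 -0.77] err 0.0 dq 0.03
[-0.01  0.8  -1.23  2.54  2.23  1.15 -0.7 ] err 0.0 dq 0.04
[-0.02  0.86 -1.14  2.25  2.22  0.97 -0.47] err 0.0 dq 0.04
56 0.07
[ 0.4   1.19 -0.87  2.54  2.31  1.63 -1.19] err 0.0 dq 0.02
[ 0.58  0.61 -1.05  2.42  1.94  1.1  -0.85] err 0.0 dq 0.07
[ 0.31  0.64 -1.19  2.5   2.08  1.07 -0.77] err 0.0 dq 0.03
[ 0.02  1.05 -1.47  2.56  2.26  1.52 -0.55] err 0.014 dq 0.25
[ 0.05  1.11 -1.42  2.34  2.33  1.37 -0.37] err 0.0 dq 0.03
56 0.1
[ 0.4   1.19 -0.87  2.54  2.31  1.63 -1.19] err 0.0 dq 0.02
[ 0.58  0.61 -1.05  2.42  1.94  1.1  -0.85] err 0.0 dq 0.07
[ 0.31  
[... 283 characters left out ...]
.85] err 0.0 dq 0.07
[ 0.31  0.64 -1.19  2.5   2.08  1.07 -0.77] err 0.0 dq 0.03
[ 0.02  1.1  -1.47  2.56  2.34  1.57 -0.53] err 0.085 dq 0.27
[ 0.03  1.23 -1.44  2.43  2.52  1.57 -0.39] err 0.059 dq 0.04
64 0.1
[ 0.4   1.19 -0.87  2.54  2.31  1.63 -1.19] err 0.0 dq 0.02
[ 0.58  0.61 -1.05  2.42  1.94  1.1  -0.85] err 0.0 dq 0.07
[ 0.31  0.64 -1.19  2.5   2.08  1.07 -0.77] err 0.0 dq 0.03
[ 0.05  1.   -1.47  2.56  2.24  1.44 -0.55] err 0.16 dq 0.26
[ 0.03  1.22 -1.43  2.43  2.52  1.57 -0.39] err 0.127 dq 0.06
(array([0., 0., 0.]), array([ 0.   , -0.   , -0.055]))
(array([0., 0., 0.]), array([-0.1476, -0.0003, -0.19  ]))
(array([-0.4455, -0.0081, -0.4024]), array([-0.0683,  0.195 , -0.2798]))
```

Call:
jog_arm(
  turn=[
    [0, 0, 0],
    [0, 0, 0],
    [0, 0, 0],
    [0, 0, 0],
    [0, 0, 0],
    [0, 0, 0],
    [0, 0, 0],
    [-0.446, 0, -0.402],
    [-0.446, 0, -0.402],
    [-0.446, 0, -0.402],
    [-0.446, 0, -0.402],
    [-0.446, 0, -0.402],
    [-0.446, 0, -0.402],
  ],
  translation=[
    [0, 0, -0.015],
    [0, 0, -0.035],
    [0, 0, -0.055],
    [-0.04, 0, -0.09],
    [-0.08, 0, -0.13],
    [-0.12, 0, -0.165],
    [-0.148, 0, -0.19],
    [-0.068, 0.195, -0.28],
    [-0.068, 0.195, -0.28],
    [-0.068, 0.195, -0.28],
    [-0.068, 0.195, -0.28],
    [-0.068, 0.195, -0.28],
    [-0.068, 0.195, -0.28],
  ],
  grip=[0, 0, 0, 0, 0, 0, 0, 0, 0, 0, 0, 0, 0],
)

```text
clock: 17.8
tool_pos: [0.5188, 0.0996, 0.3097]
eef_rot: [-0.046, 0.914, 0.021, 0.402]
contact_force: [-0.4, -0.6, 0.4]
opening: 1.002
finger_force: 0.0
```

Run:
```python
from look import *
s=st()
for c in('scene','top'):
  cams.snapshot(c)
  for n in ('pail','pail_bail'): print(c,n,[(np.round(d['position'],3),round(d['p'],2)) for d in models.place_of(c,n)[:3]])
D=[]
for i in range(14):
  for c in ('scene','top'):
    t=r.get_state()['clock']; cams.snapshot(c)
    for d in models.place_of(c,'hook_seat')[:4]:
        p=np.array(d['position'])
        if p[2]>.2: D.append(np.r_[t,p,c=='top']); break
D=np.array(D); np.save('hook.npy',D); print(np.round(D,3))
xy=D[:,1:3]; m=xy.mean(0); _,S,V=np.linalg.svd(xy-m); print(m,(xy.max(0)+xy.min(0))/2,S,V[0],np.degrees(np.arctan2(-V[0,0],V[0,1])))
```

```text
17.8 q [ 0.32  0.64 -1.19  2.49  2.07  1.06 -0.76] p [0.5188 0.0996 0.3097] z [ 0.734  0.075 -0.675] y [-0.1    0.995  0.001] F [-0.45 -0.61  0.37] op 1.002 ff 0.0
scene pail []
scene pail_bail [(array([ 0.567, -0.146,  0.169]), 0.85)]
top pail [(array([ 0.567, -0.148,  0.008]), 0.51), (array([ 0.363, -0.452,  0.006]), 0.29), (array([0.529, 0.347, 0.236]), 0.28)]
top pail_bail [(array([ 0.362, -0.453,  0.001]), 0.74), (array([ 0.57 , -0.152,  0.006]), 0.6), (array([ 0.569, -0.146,  0.168]), 0.57)]
[[18.1    0.545  0.32   0.239  0.   ]
 [18.2    0.536  0.336  0.238  1.   ]
 [18.3    0.52   0.363  0.236  0.   ]
 [18.4    0.513  0.371  0.242  1.   ]
 [18.5    0.521  0.36   0.239  0.   ]
 [18.6    0.537  0.337  0.235  1.   ]
 [18.7    0.543  0.323  0.24   0.   ]
 [18.8    0.537  0.332  0.237  1.   ]
 [18.9    0.522  0.355  0.238  0.   ]
 [19.     0.514  0.372  0.241  1.   ]
 [19.1    0.518  0.363  0.237  0.   ]
 [19.2    0.537  0.337  0.236  1.   ]
 [19.3    0.542  0.324  0.237  0.   ]
 [19.4    0.538  0.332  0.24   1.   ]
 [19.5    0.52   0.356  0.239  0.   ]
 [19.6    0.514  0.371  0.238  1.   ]
 [19.7    0.519  0.364  0.24   0.   ]
 [19.8    0.535  0.34   0.237  1.   ]
 [19.9    0.541  0.327  0.239  0.   ]
 [20.     0.538  0.333  0.237  1.   ]
 [20.1    0.525  0.356  0.236  0.   ]
 [20.2    0.516  0.371  0.239  1.   ]
 [20.3    0.52   0.364  0.237  0.   ]
 [20.4    0.535  0.343  0.234  1.   ]
 [20.5    0.541  0.327  0.241  0.   ]
 [20.6    0.539  0.333  0.238  1.   ]
 [20.7    0.524  0.352  0.234  0.   ]
 [20.8    0.514  0.371  0.24   1.   ]]
[0.52868571 0.34760357] [0.52895 0.34625] [0.10689357 0.00663698] [-0.52686011  0.84995201] 31.79354941880569
```

```bash
python3 - <<'E'
from pl3 import *
import numpy as np
from scipy.optimize import least_squares
D=np.load('hook.npy')
def e(x): 
    th=x[0]*np.sin(x[1]*(D[:,0]-18)+x[2]); 
    u=.108*np.sin(th); Y=x[3]
    P=np.c_[x[4]-np.sin(Y)*u,x[5]+np.cos(Y)*u]; return np.r_[(P-D[:,1:3]).ravel()]
best=min((least_squares(e,[.27,w,ph,.55,.529,.347]) for w in (9.5,10,10.5,11,11.5) for ph in (0,2,4)),key=lambda s:s.cost)
print(np.round(best.x,4),np.sqrt(2*best.cost/len(D)))
for c in (0,1):
    k=D[:,4]==c; res=e(best.x).reshape(-1,2)[k]; print(c,res.mean(0))
E
cat > pl4.py <<'E'
from pl3 import *
import pl3
Yh=.56; f=np.array([np.cos(Yh),np.sin(Yh),0]); O=np.array([.529,.347,0])+.002*f
def hp(x,z,lean,y=0,Y=Yh): return O+x*f+y*np.array([-f[1],f[0],0])+[0,0,z], frame(Y,np.radians(lean),1)
E
python3 - <<'E'
from pl4 import *
chain([hp(-.09,.28,50),hp(.008,.264,50)])
print(rel(*hp(-.09,.28,50)),rel(*hp(.008,.264,50)))
E
```

```text
u [-0.739548   -0.00236526 -0.67309967]
[ 0.2626 10.3485  3.7007  0.5548  0.5285  0.3478] 0.002119909443505304
0 [6.21447868e-04 6.49208440e-05]
1 [-6.21447868e-04 -6.49208440e-05]
u [-0.739548   -0.00236526 -0.67309967]
[-0.06  0.79 -1.23  2.53  2.21  1.21 -0.74] err 0.0 dq 0.05
[-0.05  0.88 -1.15  2.27  2.24  1.06 -0.54] err 0.0 dq 0.03
(array([-0.3442, -0.041 , -0.3052]), array([ 0.0529,  0.2055, -0.0126])) (array([-0.3442, -0.041 , -0.3052]), array([0.0055, 0.249 , 0.0631]))
```

Call:
jog_arm(
  turn=[
    [-0.344, -0.041, -0.305],
    [-0.344, -0.041, -0.305],
    [-0.344, -0.041, -0.305],
    [-0.344, -0.041, -0.305],
    [-0.344, -0.041, -0.305],
    [-0.344, -0.041, -0.305],
    [-0.344, -0.041, -0.305],
    [-0.344, -0.041, -0.305],
    [-0.344, -0.041, -0.305],
    [-0.344, -0.041, -0.305],
  ],
  translation=[
    [0.053, 0.205, -0.013],
    [0.053, 0.205, -0.013],
    [0.053, 0.205, -0.013],
    [0.053, 0.205, -0.013],
    [0.053, 0.205, -0.013],
    [0.053, 0.205, -0.013],
    [0.035, 0.222, 0.016],
    [0.02, 0.236, 0.04],
    [0.006, 0.249, 0.063],
    [0.006, 0.249, 0.063],
  ],
  grip=[0, 0, 0, 0, 0, 0, 0, 0, 0, 0],
  force=3,
)

```text
clock: 22.15
tool_pos: [0.5394, 0.3504, 0.2636]
eef_rot: [-0.248, 0.872, 0.116, 0.407]
contact_force: [-0.4, -0.7, 0.3]
opening: 0.995
finger_force: 0.0
```

Run:
```python
from look import *
s=st()
from pl4 import *
print(rel(*hp(.008,.264,50)))
```

```text
22.15 q [-0.04  0.89 -1.16  2.27  2.24  1.08 -0.53] p [0.5394 0.3504 0.2636] z [ 0.652  0.403 -0.642] y [-0.526  0.85  -0.   ] F [-0.45 -0.65  0.35] op 0.995 ff 0.0
u [-0.739548   -0.00236526 -0.67309967]
(array([-0.0047,  0.0005, -0.0036]), array([ 0.0001,  0.0027, -0.0008]))
```

Call:
jog_arm(
  turn=[
    [0, 0, 0],
    [0, 0, 0],
    [0, 0, 0],
    [0, 0, 0],
    [0, 0, 0],
    [0, 0, 0],
    [0, 0, 0],
    [0, 0, 0],
    [0, 0, 0],
    [0, 0, 0],
    [0, 0, 0],
    [0, 0, 0],
  ],
  translation=[
    [0, 0, 0],
    [0, 0, 0],
    [0, 0, 0],
    [0, 0, 0],
    [0, 0, 0],
    [0, 0, 0],
    [0, 0, 0],
    [0, 0, 0],
    [0, 0, 0],
    [0, 0, 0],
    [0, 0, 0],
    [0, 0, 0],
  ],
  grip=[0.3, 0.4, 0.5, 0.6, 0.65, 0.7, 0.75, 0.8, 0.83, 0.84, 0.84, 0.84],
  force=3,
)

```text
clock: 23.65
tool_pos: [0.5371, 0.3523, 0.2638]
eef_rot: [-0.25, 0.871, 0.117, 0.406]
contact_force: [-0.6, 0.8, -0.1]
opening: 0.158
finger_force: 0.0
```

Run:
```python
from look import *
s=st()
from pl4 import *
print(rel(*hp(.008,.264,50)))
for i in range(4):
  c='scene'; cams.snapshot(c); print([(np.round(d['position'],3),round(d['p'],2)) for d in models.place_of(c,'hook_seat')[:2]])
```

```text
23.65 q [-0.04  0.89 -1.16  2.27  2.24  1.08 -0.53] p [0.5371 0.3523 0.2638] z [ 0.649  0.407 -0.643] y [-0.531  0.847 -0.   ] F [-0.56  0.75 -0.13] op 0.158 ff 0.0
u [-0.739548   -0.00236526 -0.67309967]
(array([-0.0003,  0.0001, -0.0002]), array([-0.0004, -0.0002,  0.0001]))
[(array([0.526, 0.345, 0.236]), 0.52)]
[(array([ 0.658, -0.391, -0.001]), 0.59), (array([0.531, 0.347, 0.239]), 0.55)]
[(array([0.528, 0.345, 0.234]), 0.55), (array([ 0.341,  0.459, -0.003]), 0.39)]
[(array([0.528, 0.348, 0.237]), 0.41)]
```

Call:
jog_arm(
  turn=[
    [0, 0, 0],
    [0, 0, 0],
    [0, 0, 0],
    [0, 0, 0],
    [0, 0, 0],
    [0, 0, 0],
    [0, 0, 0],
    [0, 0, 0],
    [0, 0, 0],
    [0, 0, 0],
    [0, 0, 0],
    [0, 0, 0],
    [0, 0, 0],
  ],
  translation=[
    [0, 0, 0],
    [0, 0, 0],
    [0, 0, 0],
    [0, 0, 0],
    [0, 0, 0],
    [0, 0, 0],
    [0, 0, 0],
    [0, 0, 0],
    [0, 0, 0],
    [0, 0, 0],
    [0, 0, 0],
    [0, 0, 0],
    [0, 0, 0],
  ],
  grip=[0.83, 0.82, 0.81, 0.79, 0.77, 0.75, 0.72, 0.68, 0.6, 0.4, 0.2, 0, 0],
)

```text
clock: 25.68
tool_pos: [0.5371, 0.3523, 0.2638]
eef_rot: [-0.25, 0.871, 0.117, 0.406]
contact_force: [-0.1, -0.1, -0.5]
opening: 0.833
finger_force: 0.0
```

Run:
```python
from look import *
s=st(); D=[]
for i in range(9):
  cams.snapshot('scene'); t=r.get_state()['clock']
  for d in models.place_of('scene','hook_seat')[:3]:
    p=d['position']
    if p[2]>.2: D.append(np.r_[t,p]);break
D=np.array(D); v=(D[:,1:3]-[.5285,.3478])@[-.527,.85]; print(np.round(v*1000,1), 'mean/std mm')
from pl4 import *
chain([hp(-.05,.285,49),hp(-.06,.33,48),([.52,.05,.33],frame(.0,np.radians(48),1)),([.54,-.12,.27],frame(-.5,np.radians(48),1))])
for w in (hp(-.07,.285,49),([.52,.05,.33],frame(.0,np.radians(48),1))): print(rel(*w))
```

```text
25.68 q [-0.04  0.89 -1.16  2.27  2.24  1.08 -0.53] p [0.5371 0.3523 0.2638] z [ 0.649  0.407 -0.643] y [-0.531  0.847  0.   ] F [-0.05 -0.11 -0.52] op 0.833 ff 0.0
[ 2.4 -2.4 -2.2 -2.1 -0.3 -0.4 -2.  -0.3] mean/std mm
u [-0.739548   -0.00236526 -0.67309967]
[-0.02  0.8  -1.22  2.4   2.18  1.1  -0.61] err 0.0 dq 0.02
[ 0.04  0.67 -1.26  2.35  2.05  0.95 -0.52] err 0.0 dq 0.02
[ 0.44  0.57 -1.21  2.48  2.03  1.   -0.74] err 0.0 dq 0.05
[ 0.51  0.74 -1.04  2.45  2.01  1.24 -0.95] err 0.0 dq 0.04
(array([-0.0001,  0.0175, -0.0001]), array([ 0.0336, -0.0003, -0.0731]))
(array([0.4226, 0.0341, 0.3672]), array([ 0.0617, -0.2471, -0.1766]))
```

```bash
cat > pl5.py <<'E'
from pl4 import *
Lg=50; Tg=frame(-.5,np.radians(Lg),1); G=np.array([.567,-.1475,.053])
zt=Tg.apply([0,0,1])
W=[hp(-.07,.285,49),([.52,.05,.33],frame(.0,np.radians(48),1)),(G-.05*zt+[0,0,.18],Tg),(G-.05*zt,Tg),(G,Tg)]
dz=.1645-.048  # crown underside above TCP
H=[(G+[0,0,.2],Tg),([.50,.1,.25],frame(.2,np.radians(Lg),1)),hp(-.07,.28-dz,Lg),hp(-.002,.28-dz,Lg),hp(-.002,.236-dz,Lg),hp(-.06,.236-dz+.01,Lg),hp(-.10,.236-dz+.06,Lg)]
E
python3 - <<'E'
from pl5 import *
chain(W+H)
for w in W: print(*rel(*w))
E
```

```text
u [-0.739548   -0.00236526 -0.67309967]
[-0.03  0.79 -1.23  2.45  2.17  1.13 -0.65] err 0.0 dq 0.02
[ 0.44  0.57 -1.21  2.48  2.03  1.   -0.74] err 0.0 dq 0.07
[ 0.51  0.77 -1.04  2.5   2.06  1.32 -1.01] err 0.0 dq 0.05
[ 0.45  1.34 -0.98  2.54  2.35  1.83 -1.11] err 0.001 dq 0.13
[ 0.51  1.37 -0.92  2.42  2.47  1.72 -1.  ] err 0.0 dq 0.02
[ 0.62  0.88 -1.16  2.41  2.08  1.38 -0.84] err 0.0 dq 0.06
[ 0.4   0.95 -1.47  2.56  2.04  1.36 -0.59] err 0.08 dq 0.26
[-0.06  1.34 -1.44  2.55  2.31  1.73 -0.5 ] err 0.084 dq 0.07
[ 0.    1.34 -1.43  2.34  2.35  1.54 -0.32] err 0.0 dq 0.03
[-0.01  1.43 -1.36  2.34  2.46  1.57 -0.32] err 0.0 dq 0.01
[-0.05  1.42 -1.39  2.52  2.41  1.74 -0.46] err 0.0 dq 0.02
[-0.06  1.24 -1.47  2.56  2.17  1.65 -0.55] err 0.063 dq 0.06
[-0.0001  0.0175 -0.0001] [ 0.0336 -0.0003 -0.0731]
[0.4226 0.0341 0.3672] [ 0.0617 -0.2471 -0.1766]
[8.119e-01 1.000e-04 6.812e-01] [ 0.1652 -0.406  -0.1991]
[8.119e-01 1.000e-04 6.812e-01] [ 0.3031 -0.406  -0.0834]
[8.119e-01 1.000e-04 6.812e-01] [ 0.3157 -0.4394 -0.0484]
```

Call:
jog_arm(
  turn=[
    [0, 0, 0],
    [0, 0, 0],
    [0, 0, 0],
    [0.2, 0.03, 0.17],
    [0.423, 0.034, 0.367],
    [0.423, 0.034, 0.367],
    [0.423, 0.034, 0.367],
    [0.423, 0.034, 0.367],
    [0.812, 0, 0.681],
    [0.812, 0, 0.681],
    [0.812, 0, 0.681],
    [0.812, 0, 0.681],
    [0.812, 0, 0.681],
    [0.812, 0, 0.681],
    [0.812, 0, 0.681],
    [0.812, 0, 0.681],
  ],
  translation=[
    [0.012, 0, -0.025],
    [0.024, 0, -0.05],
    [0.034, 0, -0.073],
    [0.04, -0.06, -0.1],
    [0.062, -0.247, -0.177],
    [0.062, -0.247, -0.177],
    [0.062, -0.247, -0.177],
    [0.062, -0.247, -0.177],
    [0.165, -0.406, -0.199],
    [0.165, -0.406, -0.199],
    [0.165, -0.406, -0.199],
    [0.165, -0.406, -0.199],
    [0.21, -0.406, -0.16],
    [0.26, -0.406, -0.12],
    [0.303, -0.406, -0.083],
    [0.303, -0.406, -0.083],
  ],
  grip=[0, 0, 0, 0, 0, 0, 0, 0, 0, 0, 0, 0, 0, 0, 0, 0],
)

```text
clock: 28.58
tool_pos: [0.5312, -0.1273, 0.0784]
eef_rot: [0.224, 0.881, -0.104, 0.404]
contact_force: [0.6, 0.7, 1.1]
opening: 1.0
finger_force: 0.0
```

Run:
```python
from look import *
s=st()
from pl5 import *
print(rel(*W[3]),rel(*W[4]))
```

```text
28.57 q [ 0.42  1.32 -0.91  2.54  2.37  1.79 -1.16] p [ 0.5312 -0.1273  0.0784] z [ 0.665 -0.365 -0.652] y [ 0.479  0.878 -0.002] F [0.61 0.71 1.07] op 1.0 ff 0.0
u [-0.739548   -0.00236526 -0.67309967]
(array([-0.0012, -0.0122,  0.002 ]), array([-0.007 , -0.0006, -0.0023])) (array([-0.0012, -0.0122,  0.002 ]), array([-0.0076, -0.0006,  0.0477]))
```

Call:
jog_arm(
  turn=[
    [0, 0, 0],
    [0, 0, 0],
    [0, 0, 0],
    [0, 0, 0],
  ],
  translation=[
    [0, 0, 0.025],
    [0, 0, 0.05],
    [0, 0, 0.05],
    [0, 0, 0.05],
  ],
  grip=[0, 0, 0, 0],
)

```text
clock: 29.08
tool_pos: [0.5683, -0.147, 0.0566]
eef_rot: [0.224, 0.877, -0.104, 0.412]
contact_force: [0.2, 0.5, -0.3]
opening: 0.999
finger_force: 0.0
```

Run:
```python
from look import *
s=st()
from pl5 import *
print(rel(*W[4]))
for c in('scene','top'):
  snap(c,c+'5.png')
  for n in ('pail','pail_bail'): print(c,n,[(np.round(d['position'],3),round(d['p'],2)) for d in models.place_of(c,n)[:2]])
```

```text
29.07 q [ 0.48  1.34 -0.86  2.42  2.48  1.68 -1.05] p [ 0.5683 -0.147   0.0566] z [ 0.676 -0.367 -0.639] y [0.478 0.878 0.001] F [ 0.2   0.47 -0.28] op 0.999 ff 0.0
u [-0.739548   -0.00236526 -0.67309967]
(array([ 0.0019,  0.0043, -0.0001]), array([ 0.0033, -0.0011,  0.0017]))
scene pail [(array([ 0.568, -0.147,  0.008]), 0.56)]
scene pail_bail [(array([ 0.567, -0.146,  0.17 ]), 0.77)]
top pail [(array([ 0.57 , -0.15 ,  0.004]), 0.81)]
top pail_bail [(array([ 0.567, -0.143,  0.171]), 0.8), (array([ 0.406,  0.038, -0.004]), 0.46)]
```

Call:
jog_arm(
  turn=[
    [0, 0, 0],
    [0, 0, 0],
    [0, 0, 0],
    [0, 0, 0],
    [0, 0, 0],
    [0, 0, 0],
    [0, 0, 0],
    [0, 0, 0],
    [0, 0, 0],
    [0, 0, 0],
    [0, 0, 0],
  ],
  translation=[
    [0.003, -0.001, 0.002],
    [0.003, -0.001, 0.002],
    [0.003, -0.001, 0.002],
    [0.003, -0.001, 0.002],
    [0.003, -0.001, 0.002],
    [0.003, -0.001, 0.002],
    [-0.03, 0, -0.025],
    [-0.07, 0, -0.06],
    [-0.11, 0, -0.095],
    [-0.15, 0, -0.127],
    [-0.15, 0, -0.127],
  ],
  grip=[0, 1, 1, 1, 1, 1, 1, 1, 1, 1, 1],
  force=25,
)

```text
clock: 30.75
tool_pos: [0.5676, -0.1468, 0.254]
eef_rot: [0.224, 0.876, -0.105, 0.413]
contact_force: [-0.0, 0.7, -1.5]
opening: 0.704
finger_force: 24.9
```

Run:
```python
from look import *
s=st()
for c in('scene','top'):
  snap(c,c+'6.png')
  for n in ('pail','pail_bail'): print(c,n,[(np.round(d['position'],3),round(d['p'],2)) for d in models.place_of(c,n)[:2]])
from pl5 import *
T0=R.from_quat(s['eef_rot']); p0=np.array(s['tool_pos'])
H=[([.54,.08,.25],frame(.1,np.radians(Lg),1)),hp(-.06,.285-dz,Lg),hp(-.002,.285-dz,Lg)]
chain(H,n=10)
for w in H: print(*rel(*w))
```

```text
30.75 q [ 0.58  0.85 -1.07  2.41  2.11  1.33 -0.89] p [ 0.5676 -0.1468  0.254 ] z [ 0.677 -0.369 -0.637] y [0.479 0.878 0.002] F [-0.03  0.65 -1.51] op 0.704 ff 24.92
scene pail [(array([ 0.571, -0.147,  0.211]), 0.63)]
scene pail_bail [(array([ 0.565, -0.144,  0.374]), 0.91)]
top pail []
top pail_bail [(array([ 0.565, -0.144,  0.364]), 0.76)]
u [-0.739548   -0.00236526 -0.67309967]
[ 0.32  0.9  -1.22  2.56  2.23  1.35 -0.79] err 0.0 dq 0.03
[-0.05  1.31 -1.43  2.52  2.32  1.68 -0.49] err 0.022 dq 0.25
[ 0.    1.31 -1.41  2.34  2.35  1.52 -0.34] err 0.0 dq 0.02
[-0.4596 -0.0036 -0.3855] [ 0.0826  0.1867 -0.1023]
[-0.8114 -0.0036 -0.6819] [ 0.2519  0.3652 -0.1767]
[-0.8114 -0.0036 -0.6819] [ 0.2335  0.4158 -0.155 ]
```

Call:
jog_arm(
  turn=[
    [-0.46, 0, -0.386],
    [-0.46, 0, -0.386],
    [-0.46, 0, -0.386],
    [-0.46, 0, -0.386],
    [-0.46, 0, -0.386],
    [-0.811, 0, -0.682],
    [-0.811, 0, -0.682],
    [-0.811, 0, -0.682],
    [-0.811, 0, -0.682],
    [-0.811, 0, -0.682],
    [-0.811, 0, -0.682],
    [-0.811, 0, -0.682],
    [-0.811, 0, -0.682],
    [-0.811, 0, -0.682],
  ],
  translation=[
    [0.083, 0.187, -0.102],
    [0.083, 0.187, -0.102],
    [0.083, 0.187, -0.102],
    [0.083, 0.187, -0.102],
    [0.083, 0.187, -0.102],
    [0.252, 0.365, -0.177],
    [0.252, 0.365, -0.177],
    [0.252, 0.365, -0.177],
    [0.252, 0.365, -0.177],
    [0.252, 0.365, -0.177],
    [0.252, 0.365, -0.177],
    [0.252, 0.365, -0.177],
    [0.252, 0.365, -0.177],
    [0.252, 0.365, -0.177],
  ],
  grip=[1, 1, 1, 1, 1, 1, 1, 1, 1, 1, 1, 1, 1, 1],
)

```text
clock: 32.8
tool_pos: [0.4812, 0.3149, 0.1703]
eef_rot: [-0.25, 0.871, 0.116, 0.406]
contact_force: [-0.8, 0.2, -1.9]
opening: 0.705
finger_force: 24.9
```

Run:
```python
from look import *
s=st()
im=snap('scene','scene7.png'); 
B2=[]
for c in('scene','top'):
  if c=='top': im2=snap(c,c+'7.png')
  for n in ('pail_bail','hook_seat'): print(c,n,[(np.round(d['position'],3),round(d['p'],2)) for d in models.place_of(c,n)[:3]])
f=lambda im,x,y:cv2.resize(im[y:y+70,x:x+80,::-1],None,fx=5,fy=5,interpolation=cv2.INTER_CUBIC)
cv2.imwrite('pics/c7.png',np.hstack([f(im,360,90),f(im2,170,150)]))
from pl5 import *
H=[hp(-.06,.285-dz,Lg),hp(-.002,.285-dz,Lg),hp(-.002,.236-dz,Lg)]
for w in H: print(*rel(*w))
```

```text
32.8 q [-0.05  1.28 -1.38  2.51  2.33  1.64 -0.52] p [0.4812 0.3149 0.1703] z [ 0.65   0.404 -0.643] y [-0.529  0.848 -0.002] F [-0.75  0.24 -1.93] op 0.705 ff 24.92
scene pail_bail [(array([0.48 , 0.318, 0.287]), 0.95)]
scene hook_seat [(array([0.528, 0.347, 0.238]), 0.67), (array([0.482, 0.319, 0.289]), 0.44), (array([ 0.594, -0.033,  0.018]), 0.24)]
top pail_bail [(array([0.483, 0.32 , 0.292]), 0.72)]
top hook_seat [(array([0.529, 0.347, 0.239]), 0.5)]
u [-0.739548   -0.00236526 -0.67309967]
[-0.0012 -0.0005  0.0006] [0.0015 0.0005 0.0006]
[-0.0012 -0.0005  0.0006] [-0.0358  0.0005  0.0451]
[-0.0012 -0.0005  0.0006] [0.0018 0.0005 0.0766]
```

View pics/c7.png

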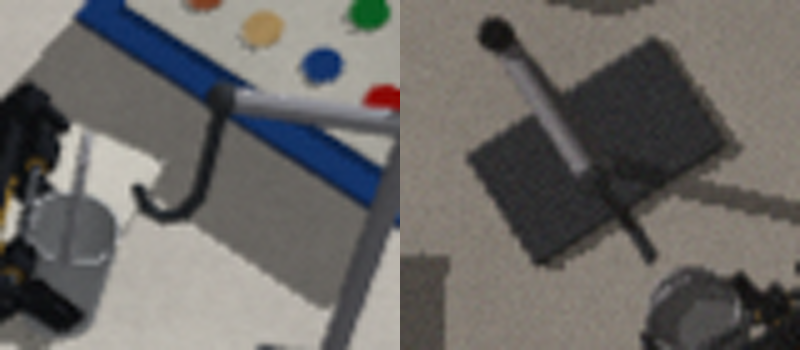

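Call:
jog_arm(
  turn=[
    [0, 0, 0],
    [0, 0, 0],
    [0, 0, 0],
    [0, 0, 0],
    [0, 0, 0],
    [0, 0, 0],
  ],
  translation=[
    [-0.01, 0, 0.014],
    [-0.02, 0, 0.026],
    [-0.03, 0, 0.037],
    [-0.036, 0, 0.045],
    [-0.036, 0, 0.045],
    [-0.036, 0, 0.045],
  ],
  grip=[1, 1, 1, 1, 1, 1],
)

```text
clock: 33.85
tool_pos: [0.5287, 0.3466, 0.1684]
eef_rot: [-0.251, 0.871, 0.116, 0.406]
contact_force: [-0.6, -0.5, -1.3]
opening: 0.703
finger_force: 24.9
```

Run:
```python
from look import *
s=st()
for c in('scene','top'):
  snap(c,c+'8.png')
  for n in ('pail_bail','hook_seat'): print(c,n,[(np.round(d['position'],3),round(d['p'],2)) for d in models.place_of(c,n)[:3]])
from pl5 import *
for w in [hp(-.002,.285-dz,Lg),hp(-.002,.236-dz,Lg)]: print(*rel(*w))
```

```text
33.85 q [-0.01  1.28 -1.37  2.34  2.35  1.48 -0.38] p [0.5287 0.3466 0.1684] z [ 0.649  0.406 -0.644] y [-0.532  0.847 -0.001] F [-0.61 -0.5  -1.29] op 0.703 ff 24.92
scene pail_bail [(array([0.53 , 0.35 , 0.287]), 0.75)]
scene hook_seat [(array([0.526, 0.346, 0.236]), 0.44)]
top pail_bail [(array([0.53 , 0.35 , 0.288]), 0.76)]
top hook_seat [(array([ 0.393, -0.15 ,  0.001]), 0.54), (array([0.525, 0.347, 0.238]), 0.47)]
u [-0.739548   -0.00236526 -0.67309967]
[-0.0007 -0.0007  0.001 ] [0.     0.0002 0.0002]
[-0.0007 -0.0007  0.001 ] [0.0375 0.0003 0.0317]
```

No contact, and the crown is over the seat. Lower it.

Call:
jog_arm(
  turn=[
    [0, 0, 0],
    [0, 0, 0],
    [0, 0, 0],
    [0, 0, 0],
    [0, 0, 0],
    [0, 0, 0],
  ],
  translation=[
    [0.01, 0, 0.008],
    [0.02, 0, 0.017],
    [0.03, 0, 0.025],
    [0.0375, 0, 0.0317],
    [0.0375, 0, 0.0317],
    [0.0375, 0, 0.0317],
  ],
  grip=[1, 1, 1, 1, 1, 1],
)

```text
clock: 34.9
tool_pos: [0.5293, 0.3467, 0.1192]
eef_rot: [-0.251, 0.871, 0.116, 0.406]
contact_force: [0.5, 0.6, -1.6]
opening: 0.707
finger_force: 24.9
```

Run:
```python
from look import *
s=st()
for c in('scene','top'):
  snap(c,c+'9.png')
  for n in ('pail_bail','hook_seat'): print(c,n,[(np.round(d['position'],3),round(d['p'],2)) for d in models.place_of(c,n)[:3]])
```

```text
34.9 q [-0.03  1.38 -1.3   2.34  2.47  1.52 -0.38] p [0.5293 0.3467 0.1192] z [ 0.649  0.406 -0.644] y [-0.531  0.847 -0.001] F [ 0.46  0.57 -1.6 ] op 0.707 ff 24.92
scene pail_bail [(array([0.53 , 0.349, 0.238]), 0.75), (array([ 0.662, -0.391,  0.002]), 0.32)]
scene hook_seat [(array([0.528, 0.344, 0.237]), 0.53), (array([ 0.365, -0.453, -0.003]), 0.37)]
top pail_bail [(array([0.529, 0.353, 0.238]), 0.58), (array([0.531, 0.346, 0.234]), 0.45)]
top hook_seat [(array([0.531, 0.344, 0.239]), 0.39)]
```

Call:
jog_arm(
  turn=[
    [0, 0, 0],
    [0, 0, 0],
    [0, 0, 0],
  ],
  translation=[
    [0.001, 0, 0.001],
    [0.0015, 0, 0.0013],
    [0.0015, 0, 0.0013],
  ],
  grip=[1, 1, 1],
)

```text
clock: 35.58
tool_pos: [0.5297, 0.3473, 0.1184]
eef_rot: [-0.25, 0.871, 0.117, 0.407]
contact_force: [-0.3, -0.4, 3.2]
opening: 0.705
finger_force: 24.8
```

Call:
jog_arm(
  turn=[
    [0, 0, 0],
    [0, 0, 0],
    [0, 0, 0],
    [0, 0, 0],
    [0, 0, 0],
    [0, 0, 0],
    [0, 0, 0],
    [0, 0, 0],
  ],
  translation=[
    [-0.0008, 0, -0.0006],
    [-0.0008, 0, -0.0006],
    [-0.0008, 0, -0.0006],
    [-0.0008, 0, -0.0006],
    [-0.0008, 0, -0.0006],
    [-0.0008, 0, -0.0006],
    [-0.0008, 0, -0.0006],
    [-0.0008, 0, -0.0006],
  ],
  grip=[0.28, 0.26, 0.23, 0.2, 0.15, 0.1, 0, 0],
)

```text
clock: 36.58
tool_pos: [0.5295, 0.3468, 0.1185]
eef_rot: [-0.251, 0.871, 0.116, 0.406]
contact_force: [0.4, -0.6, 0.8]
opening: 1.001
finger_force: 0.0
```

Run:
```python
from look import *
s=st()
for i in range(2):
 for c in('scene','top'):
  snap(c,c+'10.png')
  for n in ('pail','pail_bail'): print(c,n,[(np.round(d['position'],3),round(d['p'],2)) for d in models.place_of(c,n)[:2]])
from pl5 import *
for d in (48,50):
  chain([(s['tool_pos']+R.from_quat(s['eef_rot']).apply([.01,0,-.06]),R.from_quat(s['eef_rot'])),(s['tool_pos']+R.from_quat(s['eef_rot']).apply([.02,0,-.09]),R.from_quat(s['eef_rot']))])
  break
```

```text
36.58 q [-0.03  1.38 -1.3   2.34  2.47  1.52 -0.38] p [0.5295 0.3468 0.1185] z [ 0.649  0.406 -0.643] y [-0.531  0.847 -0.001] F [ 0.39 -0.59  0.85] op 1.001 ff 0.0
scene pail [(array([ 0.408,  0.035, -0.   ]), 0.73), (array([0.529, 0.351, 0.078]), 0.57)]
scene pail_bail [(array([0.527, 0.356, 0.239]), 0.81), (array([ 0.34 ,  0.455, -0.   ]), 0.45)]
top pail [(array([0.346, 0.458, 0.001]), 0.73)]
top pail_bail [(array([0.529, 0.354, 0.242]), 0.71)]
scene pail [(array([0.632, 0.002, 0.013]), 0.68), (array([0.53 , 0.351, 0.076]), 0.61)]
scene pail_bail [(array([0.529, 0.353, 0.238]), 0.93)]
top pail [(array([0.528, 0.346, 0.076]), 0.57)]
top pail_bail [(array([0.532, 0.355, 0.238]), 0.67), (array([ 0.568, -0.151, -0.003]), 0.61)]
u [-0.739548   -0.00236526 -0.67309967]
[-0.06  1.33 -1.35  2.5   2.38  1.65 -0.51] err 0.0 dq 0.02
[-0.06  1.34 -1.47  2.56  2.27  1.74 -0.5 ] err 0.024 dq 0.1
```

Call:
jog_arm(
  turn=[
    [0, 0, 0],
    [0, 0, 0],
    [0, 0, 0],
    [0, 0, 0],
    [0, 0, 0],
    [0, 0, 0],
    [0, 0, 0],
  ],
  translation=[
    [0.002, 0, -0.02],
    [0.006, 0, -0.04],
    [0.01, 0, -0.06],
    [0.013, 0, -0.075],
    [0.015, 0, -0.085],
    [0.015, 0, -0.085],
    [0.015, 0, -0.085],
  ],
  grip=[0, 0, 0, 0, 0, 0, 0],
)

```text
clock: 38.05
tool_pos: [0.4675, 0.3081, 0.1614]
eef_rot: [-0.251, 0.872, 0.116, 0.405]
contact_force: [-0.3, 0.0, -0.6]
opening: 0.996
finger_force: 0.0
```

Run:
```python
from look import *
s=st()
for i in range(5):
 c='scene'; im=snap(c,'s11.png')
 for n in ('pail','pail_bail','hook_seat'): print(n,[(np.round(d['position'],3),round(d['p'],2)) for d in models.place_of(c,n)[:4] if d['position'][1]>.25])
print([(np.round(d['position'],3),round(d['p'],2)) for d in models.place_of(c,'stub0')])
f=lambda im,x,y:cv2.resize(im[y:y+140,x:x+160,::-1],None,fx=4,fy=4,interpolation=cv2.INTER_CUBIC)
cv2.imwrite('pics/c11.png',f(im,320,90))
```

```text
38.05 q [-0.06  1.36 -1.47  2.56  2.3   1.77 -0.49] p [0.4675 0.3081 0.1614] z [ 0.648  0.405 -0.645] y [-0.531  0.848 -0.001] F [-0.29  0.01 -0.62] op 0.996 ff 0.0
pail [(array([0.53 , 0.352, 0.077]), 0.71)]
pail_bail [(array([0.53 , 0.352, 0.237]), 0.91)]
hook_seat [(array([0.529, 0.347, 0.077]), 0.64), (array([0.526, 0.346, 0.234]), 0.44)]
pail [(array([0.529, 0.351, 0.074]), 0.73)]
pail_bail [(array([0.531, 0.352, 0.241]), 0.63)]
hook_seat [(array([0.53 , 0.347, 0.235]), 0.4)]
pail [(array([0.531, 0.352, 0.079]), 0.81)]
pail_bail [(array([0.528, 0.35 , 0.24 ]), 0.66)]
hook_seat [(array([0.53 , 0.348, 0.237]), 0.6)]
pail [(array([0.531, 0.353, 0.079]), 0.64)]
pail_bail [(array([0.53 , 0.354, 0.236]), 0.82)]
hook_seat [(array([0.527, 0.347, 0.235]), 0.56)]
pail [(array([0.532, 0.35 , 0.076]), 0.91)]
pail_bail [(array([0.529, 0.351, 0.24 ]), 0.97), (array([ 0.336,  0.456, -0.002]), 0.23)]
hook_seat [(array([0.532, 0.347, 0.233]), 0.62)]
[(array([0.627, 0.001, 0.011]), 0.59), (array([0.624, 0.07 , 0.008]), 0.52), (array([ 0.596, -0.035,  0.016]), 0.38)]
```

View pics/c11.png

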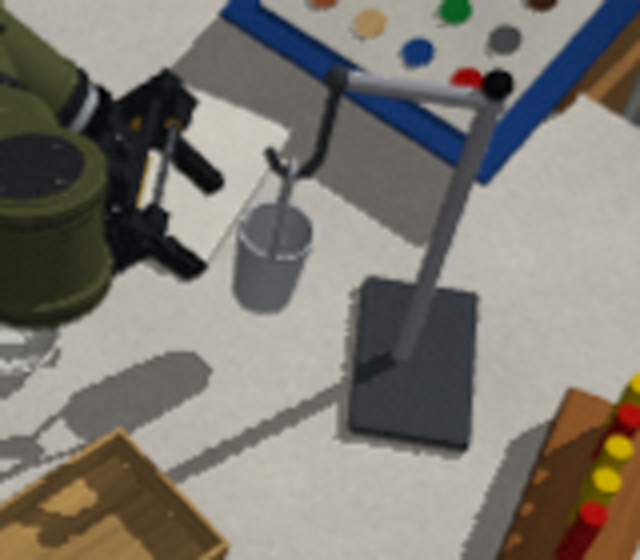

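The pail hangs still from the hook at (285,175) in the crop, and the gripper is clear of it. I'm handing the job in.

```bash
python3 -c "
from plant import r
print(r.finish_job())"
```

```text
the job is handed in; nothing more can be done
None
```

The job is handed in at about 39 s of the 72 s limit. The four stubs are in the tray, the hook was steadied with the pail standing on the mat, and the pail hangs still on the hook with the gripper clear. No verdict came back from the judge.

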